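# Pull the strainer cartridge out of the filter pipe

## Robot

A 6-joint arm with a two-finger parallel gripper is mounted at the origin on the work surface. World frame = base frame: x ahead of the robot, y to its left, z up, the work surface at z = 0. Lengths are in m, angles in rad, forces in N, time in s.
With the tool pointing down it reaches from about 0.35 to 0.775 m from the base axis. Payload 5.5 kg.
Tool frame: the origin (TCP) lies midway between the tips of the shut fingers; the grasp point (between the pads) lies 19 mm behind it; z points along the fingers, y is the direction in which the jaws open and shut (so a half turn about z gives the same grasp; the last joint's range is limited). The gripper opens to 85 mm and grips with 20 to 120 N. Pads are 22 mm wide; open, the fingers measure 114 mm over their backs; the gripper's body (76 mm by 85 mm) begins 54 mm behind the grasp point. The pads swing forward as they close: fully open they stand 13 mm farther back than shut.
Start: joints at [1.019, 0.313, 0.046, 1.304, 0, 1.431], TCP at [0.23, 0.527, 0.231] pointing down, gripper open.
Joint ranges: [-2.76, 2.76], [-0.86, 1.69], [-1.03, 1.26], [-2.2, 2.34], [-1.47, 1.5], [-3.14, 3.14]. Speed limits (rad/s): [2.57, 2.57, 3.14, 3.14, 3.14, 3.14].

## Interface

Orientations are given as a unit quaternion [w, x, y, z].
In Python, from workcell import env gives the robot as it stands.
- The arm moves only by the shell command python3 -m pendant 'ROWS' [FORCE]. ROWS is JSON, a list of rows, each a list of 3 entries, a list of its own where there are three numbers: the shift along the tool's x, y, z each as a share of 20 mm, from -1 to 1, then the turn about the tool's z as a share of 6 degrees, from -1 to 1, then the closure, from -1 (fully open) to 1 (shut). In form: [[[tx, ty, tz], turn, claw], ...]. A call has 1 to 12 rows; each row shifts and turns the commanded pose from where the row before left it, along the tool's axes as they then stand; what a row does not reach is not made up. A row lasts 1/8 s, in which the tool goes at most 62.5 mm and 10.7 degrees, less where a joint would pass 70% of its speed; a pose out of reach is approached as far as the arm can. A call with a number of a shift or a turn outside -1 to 1 is refused whole. A call with a gripper value outside its range is refused whole. The fingers move at their own pace and stop on an object; FORCE is the grip in N (left out, the last holds). Time passes only in rows, so rows that do not move let the fingers close. It gives the time, the measured TCP pose, the force and the opening at its end, in the units of the state.
- env.get_state(): the state, without advancing time (a new reading comes with each control period).
- env.read_camera(name): name is "scene" or "side" or "wrist"; returns a dict with "color" (400x640x3 uint8, blue, green, red), "mtx" (3x3 intrinsics, pixels), "view" (4x4, takes a point from world to camera coordinates). Camera axes: x right, y down, z forward; pixel columns grow to the right and rows downward; lengths in m; the calibration is good to about 2 mm. The wrist camera is an equidistant fisheye: a pixel r from the principal point sees the ray r / f radians off the axis. A picture is of the moment at which its call begins. There is no depth.
- env.hand_in(): hands the job in, once; it reports no verdict.
Trained networks look in the newest picture that a camera, given by its name, has taken for a name from the list of things; names that differ only in an ending like _2 or _b are one class to them, and where a whole thing is asked for, a point or a joint stands for the part that bears it (a point fixed in the world has none). Each returns a list of dicts, best first, with "p" (0 to 1); they miss things now and then, are a little off and sometimes report something else, mostly with a low value. They report only what shows in the picture. A call takes as long as a camera call. They do not tell look-alikes from the thing itself.
- env.boxes_of(camera, thing): "location" ([column, row] in pixels, amid what is visible of it).
- env.cut_out(camera, thing): "region" (400x640 bool, what is visible of it) and "location" ([column, row] in pixels, amid what is visible of it).
The state is a dict: "clock": time; "joint_pos": joint angles; "qvel": joint speeds; "tau": joint torques, N m; "tcp_pos": TCP position; "orientation": TCP orientation; "wrist_force": force on the tool from outside, world axes, zero at the start; "ft_torque": the same for the moment, N m; "finger_gap": finger opening in m.
Only numpy, scipy, OpenCV 4.12 (cv2) and the standard library are available. Lean on these libraries where they do the work, as an engineer would, in place of code of your own. Each camera call takes 0.05 s, during which the arm holds its last target.

## Task

Take the red-handled T-bar key out of its stand and use it, and nothing else, to fish the strainer cartridge out of the deep copper filter pipe: feel gently for the slot in its cap with the crossbar, pass the bar through, turn it a quarter turn and lift. Stand the cartridge upright in the steel drip tray, setting it down softly, then free the key and hang it back in its stand. Never push or pull hard on the cartridge, do not touch it with the gripper, and leave the jar, cup and gauge alone.

Things in the scene. Friction and masses are not known exactly. Their poses are not given: they have to be found in the camera images.
- key: T-bar key, 155 mm long, 150 g, hanging upright. Origin at the centre of the crossbar's underside (lower end), z up the shaft. Crossbar 24 mm along the key's x, 6 mm in y, 6 mm tall. Shaft 8 mm thick; collar 46 mm in diameter at z 100 to 105 mm, taper plug 30 mm in diameter below it from z 86. Red handle 18 x 18 mm, sides along x and y, z 105 to 155 mm.
- key_handle (a point): Point on the key's axis at which to grip the red handle, 133 mm above the underside of the crossbar. Axes as the key.
- stand: Grey key stand, fixed, 90 x 90 mm base, 112 mm tall. Origin at the centre of its underside. Its top plate (80 x 80 x 8 mm) has a round hole 36 mm in diameter at the centre; the key hangs through it with its collar flat on the plate, the crossbar's underside then 12 mm above the table.
- stand_hole (a point): Centre of the stand's hole at the plate's top face, 112 mm above the table.
- housing: Filter housing, fixed: upright copper pipe, 57 mm outside, 49 mm inside diameter, brass rim 66 mm, open at the top 145 mm above the table; base flange 96 mm; brass side port on its x side. Origin at the centre of its underside. The cartridge stands in it on a sprung seat, which gives from about 4 N of load (cartridge included), then 1.3 N per mm, and bottoms after 14 mm.
- housing_mouth (a point): Centre of the pipe's mouth, 145 mm above the table.
- cartridge: Strainer cartridge, steel, 44 mm diameter, 42 mm tall, about 200 g, standing in the pipe with its underside 24 mm above the table (top 79 mm below the mouth, 2.5 mm side play). Origin at the centre of its underside, z up. Under its 4 mm brass cap is a space 38 mm wide, 18 mm high (20 to 38 mm above the underside) in which the key's crossbar can turn. Key and cartridge must never press over 15 N.
- cartridge_top (a point): Centre of the cap's top face, 42 mm above the underside; axes as the cartridge, not the slot. The cap has one straight slot 30 x 11 mm, its length turned by an unknown angle up to 1.1 rad either way from the x axis; it stays so. Rest the crossbar lightly on the cap and turn: it drops in when in line (within about 10 degrees). Passed through and turned a quarter, it holds.
- tray: Square steel drip tray, fixed, 130 x 130 mm, rim 18 mm high, walls 4 mm; origin at the centre of its underside, inner floor about 4 mm above the table.
- jar: Glass jar with brass lid, 70 mm diameter, 105 mm tall, a bystander. Origin at the centre of its underside.
- cup: Copper cup, 72 mm across, 75 mm tall, a bystander. Origin at the centre of its underside.
- gauge: Brass pressure gauge lying face up, 72 mm diameter, 30 mm tall with a stub, a bystander. Origin at the centre of its underside.
Not all that is in view belongs to the job. There is more than one size of the key; the job needs the larger.

How it is judged:
On the way, in this order (a step that is already met when the one before it is completed fails the run):
1. the cartridge hangs from the key, its underside clear above the pipe's mouth (z of cartridge in the frame of housing_mouth above 0.003 m and contact force between key and cartridge above 0.5 N), for 0.2 s.
2. the cartridge stands upright in the tray, the key free of it (x of cartridge in the frame of tray between -0.045 and 0.045 m and y of cartridge in the frame of tray between -0.045 and 0.045 m and height (world z) of cartridge below 0.009 m and angle between cartridge's own z axis and vertical below 0.1 rad and z of key in the frame of cartridge_top above 0.002 m and contact force between key and cartridge below 0.1 N), for 0.2 s.
At the end, for the whole second after the job is handed in: The cartridge stands upright (within 0.1 rad), at rest, on the tray's floor, its centre within 45 mm of the tray's centre along each side; the key hangs upright (within 0.1 rad), at rest, in the stand, collar down on the plate (within 5 mm), lower end within 10 mm of the hole's axis (x of cartridge in the frame of tray between -0.045 and 0.045 m and y of cartridge in the frame of tray between -0.045 and 0.045 m and height (world z) of cartridge below 0.009 m and angle between each of cartridge, key's own z axis and vertical below 0.1 rad and linear speed of each of cartridge, key below 0.02 m/s and horizontal distance between key and stand below 0.01 m and height (world z) of key below 0.017 m); the robot touches nothing.
It fails at once if key and cartridge press on one another with more than 15 N (contact force between key and cartridge above 15 N).
It fails at once if the cartridge hits or is pressed on the tray with more than 20 N (contact force between cartridge and tray above 20 N).
It fails at once if the gripper touches the cartridge (contact force between any of the fingers, the arm and cartridge above 0.5 N).
It fails at once if the jar, cup or gauge is moved by more than 20 mm (distance of any of jar, cup, gauge from where it was at the start of the episode above 0.02 m).
It also fails if it takes over 72 s, if anything falls off the work surface, if the arm or the gripper's body presses on something with over 40 N, if the wrist force passes 120 N, or if a joint passes its speed limit or range.

## Working session

There is one attempt and no reset: what is moved stays moved. The work goes in short steps, Python scripts to look and compute and a shell command to move; the robot and the scene stay as the last step left them, time stands still between calls to the robot, and variables do not carry over. Pictures are saved under pics/ and viewed, and the job is handed in when it is done.

```bash
ls; mkdir -p pics; python3 - <<'E'
from workcell import env
import cv2
s=env.get_state();print(s)
for c in("scene","side","wrist"):
    r=env.read_camera(c);cv2.imwrite(f"pics/{c}0.png",r["color"]);print(c,r["mtx"].tolist(),r["view"].round(4).tolist())
    for t in("key","key_handle","stand","housing","cartridge","tray","jar","cup","gauge","stand_hole","housing_mouth"):
        try: print(t,[(round(d["p"],2),[round(float(v)) for v in d["location"]]) for d in env.boxes_of(c,t)])
        except Exception as e: print(t,e)
E
```

```text
pics
{'clock': 0.0, 'joint_pos': array([ 1.01941358e+00,  3.13966569e-01,  4.49992921e-02,  1.30360345e+00,
       -1.53981413e-05,  1.43121113e+00]), 'qvel': array([ 0.00021894,  0.00093561,  0.00053611, -0.00019781,  0.00028768,
        0.00059269]), 'tau': array([ 2.73417005e-03, -4.80625248e+01,  2.98534387e+01,  1.92611315e-02,
       -1.44227506e-04, -9.44354696e-06]), 'tcp_pos': array([0.22988707, 0.52649654, 0.23043643]), 'orientation': array([-2.93208669e-04,  2.04446949e-01,  9.78877244e-01, -8.37386015e-04]), 'wrist_force': array([ 0.38185961, -0.5856858 , -0.2742604 ]), 'ft_torque': array([ 0.01866936,  0.00459934, -0.03358968]), 'finger_gap': 0.08504966398445146}
scene [[389.79180085224147, 0.0, 316.3367259698315], [0.0, 389.79180085224147, 196.07630952131146], [0.0, 0.0, 1.0]] [[-0.7646, 0.6443, -0.014, 0.4498], [0.4273, 0.4906, -0.7594, -0.1538], [-0.4824, -0.5866, -0.6505, 1.1464], [0.0, 0.0, 0.0, 1.0]]
key [(0.96, [422, 319]), (0.66, [474, 269])]
key_handle [(0.97, [421, 319]), (0.61, [471, 272])]
stand [(0.94, [464, 299]), (0.59, [470, 270])]
housing [(0.58, [329, 2
[... 468 characters left out ...]
[283, 120])]
key_handle [(0.57, [278, 115]), (0.45, [318, 126])]
stand [(0.64, [283, 145])]
housing [(0.83, [330, 220])]
cartridge []
tray [(0.6, [349, 310])]
jar [(0.6, [371, 155])]
cup [(0.72, [282, 121])]
gauge [(0.66, [250, 213])]
stand_hole [(0.79, [285, 144])]
housing_mouth []
wrist [[309.70691628693146, 0.0, 318.3573955626467], [0.0, 309.70691628693146, 194.44290939429052], [0.0, 0.0, 1.0]] [[0.4017, 0.9158, -0.0006, -0.5752], [0.8777, -0.3849, 0.2857, -0.0359], [0.2614, -0.1153, -0.9583, 0.3799], [0.0, 0.0, 0.0, 1.0]]
key [(0.5, [147, 390])]
key_handle []
stand []
housing [(0.71, [148, 393])]
cartridge []
tray []
jar []
cup []
gauge []
stand_hole []
housing_mouth [(0.79, [152, 394])]
```

View pics/scene0.png

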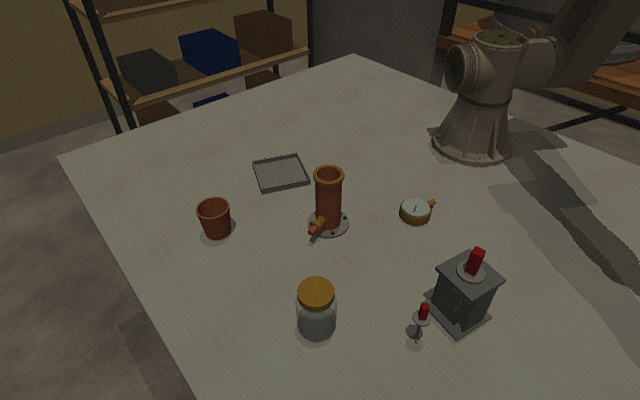

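View pics/side0.png

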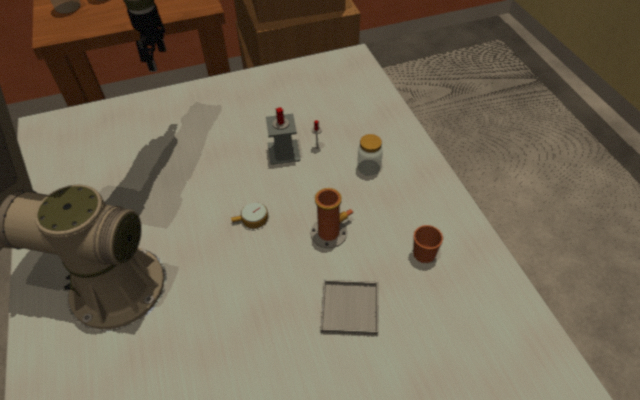

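View pics/wrist0.png

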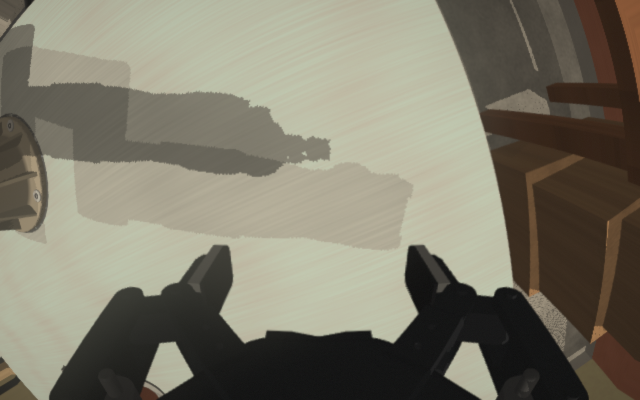

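```bash
cat > h.py <<'E'
from workcell import env
import cv2, numpy as np
from scipy.optimize import least_squares
from scipy.spatial.transform import Rotation as R
def proj(c,cam,P):
    P=np.atleast_2d(P).astype(float);V=c["view"];p=P@V[:3,:3].T+V[:3,3];K=c["mtx"]
    if cam=="wrist":
        r=np.linalg.norm(p[:,:2],axis=1)+1e-12;th=np.arctan2(r,p[:,2]);q=p[:,:2]/r[:,None]*th[:,None]
    else: q=p[:,:2]/p[:,2:]
    return q*[K[0,0],K[1,1]]+[K[0,2],K[1,2]]
def ray(c,cam,uv):
    K=c["mtx"];V=c["view"];q=(np.array(uv,float)-[K[0,2],K[1,2]])/[K[0,0],K[1,1]]
    if cam=="wrist":
        t=np.linalg.norm(q);d=np.r_[q/(t+1e-12)*np.sin(t),np.cos(t)]
    else: d=np.r_[q,1]
    d=V[:3,:3].T@d;o=-V[:3,:3].T@V[:3,3];return o,d/np.linalg.norm(d)
def atz(c,cam,uv,z):
    o,d=ray(c,cam,uv);return o+d*(z-o[2])/d[2]
def tri(rs):
    A=0;b=0
    for o,d in rs:
        M=np.eye(3)-np.outer(d,d);A=A+M;b=b+M@o
    x=np.linalg.solve(A,b);return x,[round(1000*np.linalg.norm(np.cross(x-o,d)),1) for o,d in rs]
def rel(s,target,yaw=None):
    "target world tcp -> tool axis shift in rows units"
    q=s["orientation"];r=R.from_quat(np.r_[q[1:],q[0]]);return r.inv().apply(np.array(target)-s["tcp_pos"])/0.02
def toolyaw(s):
    q=s["orientation"];r=R.from_quat(np.r_[q[1:],q[0]]).as_matrix();return r
E
python3 - <<'E'
from h import *
C={c:env.read_camera(c) for c in("scene","side")}
S={}
for c in C:
    for t in("stand","key","housing","tray","jar","cup","gauge"):
        L=env.cut_out(c,t)
        for i,d in enumerate(L):
            m=d["region"];ys,xs=np.nonzero(m)
            if len(xs): print(c,t,round(d["p"],2),xs.min(),xs.max(),ys.min(),ys.max(),len(xs))
    im=C[c]["color"]
    x0,y0=((380,220) if c=="scene" else (230,80))
    cv2.imwrite(f"pics/{c}_crop.png",cv2.resize(im[y0:y0+130,x0:x0+140],None,fx=5,fy=4.6,interpolation=cv2.INTER_CUBIC)if 0 else cv2.resize(im[y0:y0+120,x0:x0+150],None,fx=5,fy=5,interpolation=cv2.INTER_CUBIC))
print("stand handle top",tri([ray(C["scene"],"scene",(478,251)),ray(C["side"],"side",(280,109))]))
print("small handle top",tri([ray(C["scene"],"scene",(424,305)),ray(C["side"],"side",(316,122))]))
print("mouth",tri([ray(C["scene"],"scene",(329,175)),ray(C["side"],"side",(328,198))]))
for c,cs in(("scene",[(253,161),(298,154),(309,183),(262,191)]),("side",[(323,283),(378,283),(378,333),(321,330)])):
    for p in cs: print("tray",c,atz(C[c],c,p,.018).round(3))
E
```

```text
scene stand 0.73 426 505 249 340 3566
scene stand 0.6 308 348 165 238 2187
scene key 0.96 413 431 303 341 388
scene key 0.93 453 486 247 311 883
scene housing 0.88 307 348 165 238 2209
scene tray 0.87 252 310 154 194 1762
scene tray 0.71 196 230 198 240 1204
scene jar 0.65 296 336 276 342 2321
scene cup 0.72 197 230 197 240 1212
scene gauge 0.61 399 434 198 225 739
side stand 0.96 266 300 114 164 1142
side stand 0.68 358 382 134 175 910
side key 0.7 312 321 120 147 130
side key 0.64 273 288 108 129 233
side housing 0.77 311 352 188 247 1680
side housing 0.52 358 381 134 175 873
side tray 0.88 321 378 280 335 2960
side jar 0.93 358 382 134 174 877
side cup 0.6 413 442 225 262 908
side gauge 0.66 233 268 204 228 562
stand handle top (array([0.51123924, 0.30379076, 0.16688384]), [np.float64(1.9), np.float64(1.9)])
small handle top (array([0.60940774, 0.28994978, 0.10029096]), [np.float64(1.2), np.float64(1.2)])
mouth (array([ 0.53512238, -0.02227611,  0.14121472]), [np.float64(2.0), np.float64(2.0)])
tray scene [ 0.541 -0.325  0.018]
tray scene [ 0.427 -0.27   0.018]
tray scene [ 0.486 -0.15   0.018]
tray scene [ 0.594 -0.202  0.018]
tray side [ 0.47  -0.172  0.018]
tray side [ 0.594 -0.217  0.018]
tray side [ 0.544 -0.335  0.018]
tray side [ 0.426 -0.285  0.018]
```

View pics/scene_crop.png

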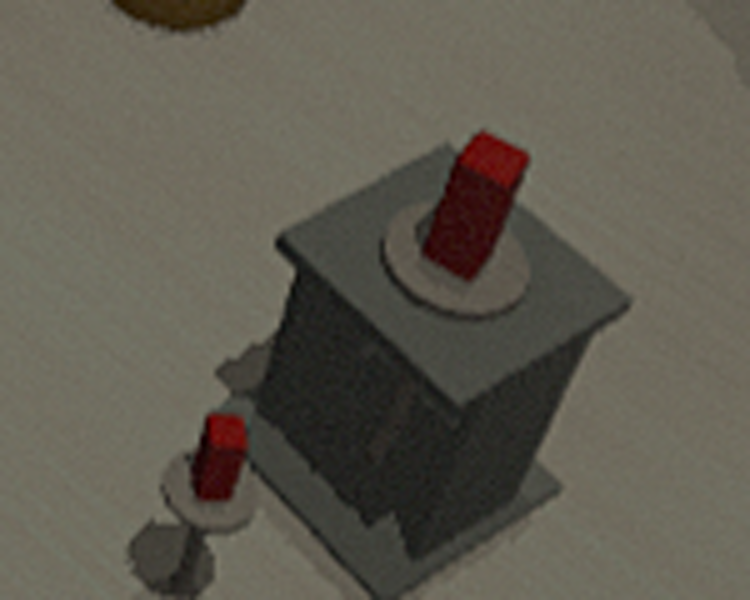

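View pics/side_crop.png

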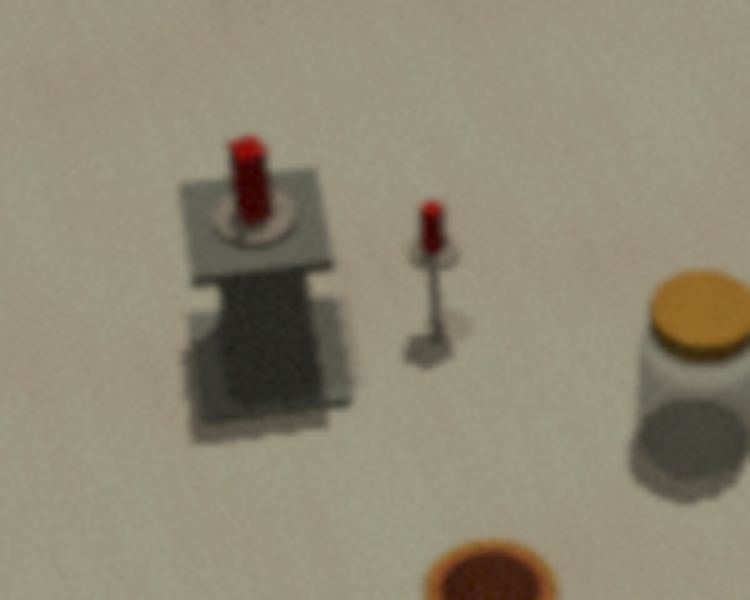

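```bash
python3 - <<'E'
from h import *
C={c:env.read_camera(c) for c in("scene","side","wrist")}
s=env.get_state();T=toolyaw(s);print(T.round(3))
w=C["wrist"];V=w["view"];o=-V[:3,:3].T@V[:3,3];print("cam in tool",T.T@(o-s["tcp_pos"]),"axis in tool",T.T@V[2,:3])
sc=np.array([(448,147),(632,300),(462,402),(280,240)])/5+[380,220]
sd=np.array([(317,170),(331,265),(195,280),(180,184)])/5+[230,80]
P=np.array([atz(C["scene"],"scene",p,.112) for p in sc]);print(P.round(3),P.mean(0))
P2=np.array([atz(C["side"],"side",p,.112) for p in sd]);print(P2.round(3),P2.mean(0))
h=np.array([(485,130),(528,152),(508,190),(462,168)])/5+[380,220]
print(np.array([atz(C["scene"],"scene",p,.167) for p in h]).round(4))
X=[.51,.302,.25];print("units",rel(s,X))
E
```

```text
[[-0.916  0.4    0.   ]
 [ 0.4    0.916  0.   ]
 [-0.     0.    -1.   ]]
cam in tool [ 0.07323031  0.00050347 -0.14261861] axis in tool [-0.28567595 -0.00111518  0.95832563]
[[0.464 0.275 0.112]
 [0.476 0.352 0.112]
 [0.552 0.338 0.112]
 [0.543 0.262 0.112]] [0.50866651 0.30658373 0.112     ]
[[0.556 0.331 0.112]
 [0.54  0.252 0.112]
 [0.466 0.267 0.112]
 [0.479 0.347 0.112]] [0.51025514 0.29913978 0.112     ]
[[0.5011 0.2977 0.167 ]
 [0.4991 0.3117 0.167 ]
 [0.5176 0.3162 0.167 ]
 [0.5205 0.3019 0.167 ]]
units [-17.32387393  -4.7075674   -0.93398219]
```

```bash
python3 -m pendant '[[[-1,-0.27,-0.1],0,-1],[[-1,-0.27,-0.1],0,-1],[[-1,-0.27,-0.1],0,-1],[[-1,-0.27,-0.1],0,-1],[[-1,-0.27,-0.1],0,-1],[[-1,-0.27,-0.1],0,-1],[[-1,-0.27,-0.1],0,-1],[[-1,-0.27,-0.1],0,-1],[[-1,-0.27,-0.1],0,-1],[[-1,-0.27,-0.1],0,-1],[[-1,-0.27,-0.1],0,-1],[[-1,-0.27,-0.1],0,-1]]'
python3 - <<'E'
from h import *
w=env.read_camera("wrist");cv2.imwrite("pics/w1.png",w["color"])
s=env.get_state();print(s["tcp_pos"],s["joint_pos"].round(3))
for t in("key_handle","stand","stand_hole"):print(t,[(round(d["p"],2),d["location"]) for d in env.boxes_of("wrist",t)])
E
```

```text
clock: 4.25
tcp_pos: [0.4252, 0.3706, 0.2554]
orientation: [-0.0, 0.204, 0.979, 0.0]
wrist_force: [-0.3, 0.5, -0.1]
finger_gap: 0.0855
[0.42726447 0.36942351 0.255606  ] [ 5.720e-01  2.870e-01  6.900e-02  1.352e+00 -1.000e-03  9.850e-01]
key_handle [(0.94, [294.8, 279.9]), (0.9, [315.9, 319.8]), (0.59, [148.7, 291.9])]
stand [(0.69, [296.4, 244.8])]
stand_hole [(0.96, [299.2, 247.7]), (0.42, [131.8, 204.8])]
```

View pics/w1.png

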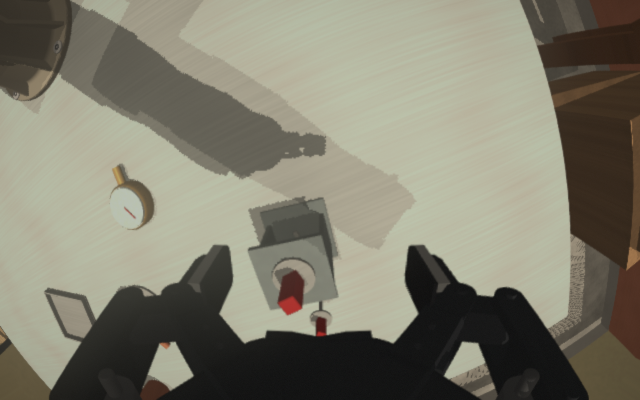

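```bash
python3 - <<'E'
from h import *
C={c:env.read_camera(c) for c in("scene","side","wrist")}
s=env.get_state();w=C["wrist"]
im=w["color"][190:350,230:360];cv2.imwrite("pics/w1c.png",cv2.resize(im,None,fx=4.5,fy=3.7,interpolation=cv2.INTER_CUBIC) if 0 else cv2.resize(im,None,fx=3.7,fy=3.7,interpolation=cv2.INTER_CUBIC))
im=C["side"]["color"][100:150,260:310];cv2.imwrite("pics/s1c.png",cv2.resize(im,None,fx=12,fy=12,interpolation=cv2.INTER_CUBIC))
r={"scene":ray(C["scene"],"scene",(479.3,251.8)),"side":ray(C["side"],"side",(279.5,108.5)),"wrist":ray(w,"wrist",(290,305.5))}
print(tri(list(r.values())));print(tri([r["scene"],r["wrist"]]),tri([r["side"],r["wrist"]]))
E
```

```text
(array([0.50959992, 0.30616   , 0.16561008]), [np.float64(1.4), np.float64(2.4), np.float64(1.5)])
(array([0.50777721, 0.30644759, 0.16561906]), [np.float64(0.0), np.float64(0.0)]) (array([0.51062379, 0.30597578, 0.16423066]), [np.float64(1.7), np.float64(1.7)])
```

View pics/w1c.png

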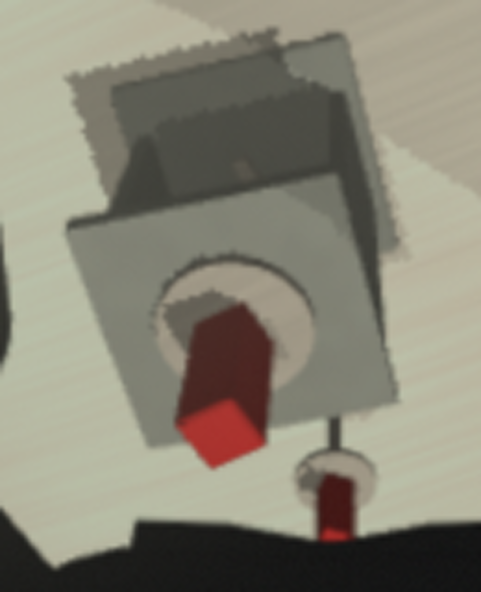

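View pics/s1c.png

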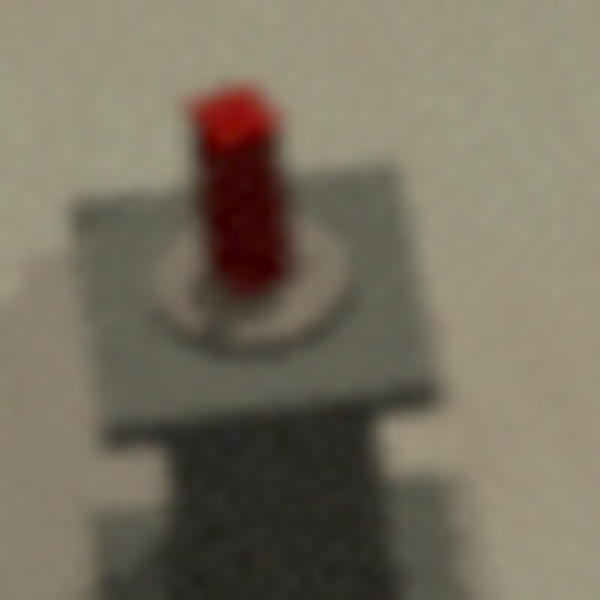

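```bash
python3 - <<'E'
from h import *
C={c:env.read_camera(c) for c in("scene","side","wrist")}
w=C["wrist"];s=env.get_state()
h=np.array([(232,400),(266,441),(213,467),(178,424)])/3.7+[230,190]
P=np.array([atz(w,"wrist",p,.167) for p in h]);print(P.round(4),P.mean(0))
for i in range(4):
    e=P[(i+1)%4]-P[i];print(np.hypot(*e[:2]).round(4),np.degrees(np.arctan2(e[1],e[0])).round(1))
h=np.array([(68,225),(342,172),(399,400),(150,447)])/3.7+[230,190]
P=np.array([atz(w,"wrist",p,.112) for p in h]);print(P.round(4),P.mean(0))
for i in range(4):
    e=P[(i+1)%4]-P[i];print(np.hypot(*e[:2]).round(4),np.degrees(np.arctan2(e[1],e[0])).round(1))
# side: handle top
h=np.array([(190,97),(258,85),(285,123),(216,147)])/12+[260,100]
P=np.array([atz(C["side"],"side",p,.167) for p in h]);print(P.mean(0))
for i in range(4):
    e=P[(i+1)%4]-P[i];print(np.hypot(*e[:2]).round(4),np.degrees(np.arctan2(e[1],e[0])).round(1))
# collar centres/ bottom of handle
print(s["tcp_pos"],s["orientation"])
E
```

```text
[[0.5    0.3134 0.167 ]
 [0.5149 0.3156 0.167 ]
 [0.5176 0.2994 0.167 ]
 [0.5017 0.2975 0.167 ]] [0.50856453 0.30649398 0.167     ]
0.015 8.5
0.0164 -80.7
0.0159 -173.2
0.0159 96.2
[[0.4618 0.2752 0.112 ]
 [0.477  0.3533 0.112 ]
 [0.5543 0.3387 0.112 ]
 [0.5413 0.2602 0.112 ]] [0.50858328 0.30684774 0.112     ]
0.0795 79.0
0.0787 -10.6
0.0796 -99.4
0.0808 169.3
[0.51121706 0.30010148 0.167     ]
0.0159 -4.8
0.015 -82.0
0.0173 -171.5
0.0188 92.5
[0.42370479 0.37187743 0.25531433] [-4.12640777e-05  2.03975332e-01  9.78976027e-01  3.58474955e-05]
```

```bash
python3 -m pendant '[[[-1,-0.2,0],0,-1],[[-1,-0.2,0],0,-1],[[-1,-0.2,0],0,-1],[[0,0,0],-0.9,-1],[[0,0,0],-0.9,-1],[[0,0,0],-0.9,-1],[[0,0,0],-0.9,-1],[[0,0,0],-0.9,-1],[[0,0,0],-0.8,-1],[[0,0,0],0,-1],[[0,0,0],0,-1]]'
cat > st.py <<'E'
from h import *
import sys
L=[]
w=env.read_camera("wrist")
for i in range(4):
    s=env.get_state();L.append(s["tcp_pos"]);env.read_camera("scene")
L=np.array(L);s=dict(s);print(L.round(4));s["tcp_pos"]=L.mean(0)
T=toolyaw(s);print("ty deg",np.degrees(np.arctan2(T[1,1],T[0,1])).round(2),"tz",T[:,2].round(4),"F",s["wrist_force"].round(2),"gap",s["finger_gap"].round(4),"t",s["clock"],"j6",s["joint_pos"][5].round(3))
V=w["view"];o=-V[:3,:3].T@V[:3,3];print("tcp from cam view",(o-T@[0.07323031,0.00050347,-0.14261861]).round(4))
if len(sys.argv)>3:print("units",rel(s,[float(a) for a in sys.argv[1:4]]).round(2))
if len(sys.argv)>4:cv2.imwrite("pics/"+sys.argv[4]+".png",w["color"])
E
python3 st.py .509 .306 .126 w2
```

```text
clock: 6.12
tcp_pos: [0.475, 0.336, 0.2552]
orientation: [-0.0, -0.07, 0.998, 0.0]
wrist_force: [-0.3, -0.3, 0.2]
finger_gap: 0.0854
[[0.4748 0.3361 0.2553]
 [0.4746 0.3362 0.2553]
 [0.4746 0.3363 0.2553]
 [0.4745 0.3364 0.2553]]Traceback (most recent call last):
  File "st.py", line 8, in <module>
    T=toolyaw(s);print("ty deg",np.degrees(np.arctan2(T[1,1],T[0,1])).round(2),"tz",T[:,2].round(4),"F",s["wrist_force"].round(2),"gap",s["finger_gap"].round(4),"t",s["clock"],"j6",s["joint_pos"][5].round(3))
                                                                                                                                        ^^^^^^^^^^^^^^^^^^^^^
AttributeError: 'float' object has no attribute 'round'
```

```bash
sed -i 's/s\["finger_gap"\].round(4)/round(s["finger_gap"],4)/; s/range(4)/range(2)/' st.py; python3 st.py .509 .306 .126 w2
```

```text
[[0.4743 0.3365 0.2553]
 [0.4743 0.3365 0.2553]]
ty deg 98.2 tz [ 1.e-04  1.e-04 -1.e+00] F [-0.89 -0.06 -0.51] gap 0.0851 t 6.475 j6 0.336
tcp from cam view [0.4747 0.3367 0.2553]
units [-1.5  -1.76  6.47]
```

View pics/w2.png

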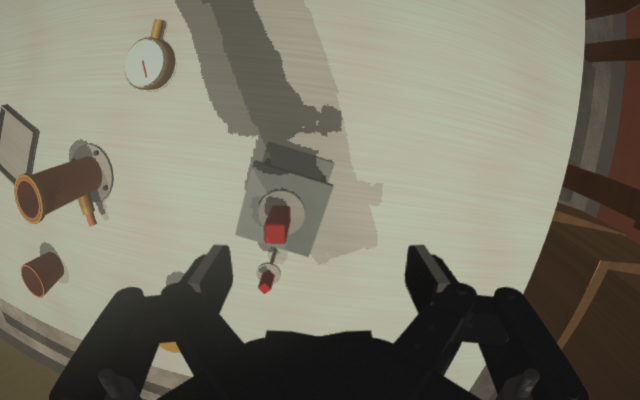

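```bash
python3 -m pendant '[[[-0.75,-0.88,0],0,-1],[[-0.75,-0.88,0],0,-1],[[0,0,0.6],0,-1],[[0,0,0.6],0,-1],[[0,0,0.8],0,-1],[[0,0,0],0,-1],[[0,0,0],0,-1]]'; python3 st.py .509 .306 .126 w3
```

```text
clock: 7.4
tcp_pos: [0.5088, 0.3062, 0.2153]
orientation: [-0.0, -0.072, 0.997, 0.0]
wrist_force: [0.2, -0.3, 0.8]
finger_gap: 0.0854
[[0.509  0.3063 0.2157]
 [0.5092 0.3063 0.2159]]
ty deg 98.23 tz [ 1.e-03  5.e-04 -1.e+00] F [0.56 0.23 0.59] gap 0.0856 t 7.5 j6 0.263
tcp from cam view [0.5092 0.3065 0.2154]
units [ 0.01 -0.02  4.49]
```

View pics/w3.png

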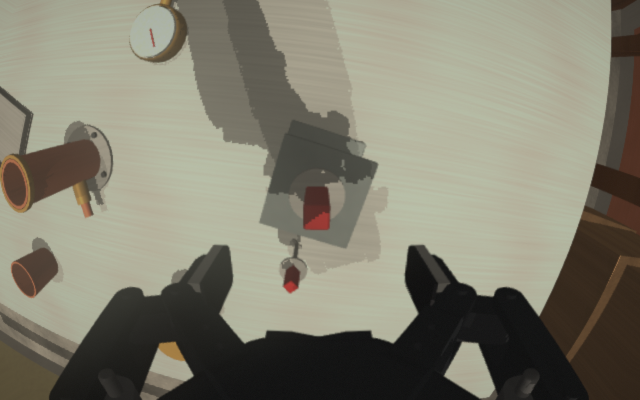

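```bash
python3 -m pendant '[[[0,0,0.9],0,-1],[[0,0,0.9],0,-1],[[0,0,0.9],0,-1],[[0,0,0.9],0,-1],[[0,0,0.8],0,-1],[[0,0,0],0,-1],[[0,0,0],0,-1]]' && python3 -m pendant '[[[0,0,0],0,0.3],[[0,0,0],0,1],[[0,0,0],0,1],[[0,0,0],0,1],[[0,0,0],0,1],[[0,0,0],0,1],[[0,0,0],0,1]]' 70; python3 st.py .509 .306 .126 w4
```

```text
clock: 8.43
tcp_pos: [0.5095, 0.3062, 0.128]
orientation: [0.0, -0.072, 0.997, 0.0]
wrist_force: [-0.2, -0.3, -0.4]
finger_gap: 0.0851
clock: 9.3
tcp_pos: [0.5093, 0.306, 0.1276]
orientation: [0.0, -0.072, 0.997, 0.0]
wrist_force: [0.2, -0.6, 3.4]
finger_gap: 0.0172
[[0.5093 0.306  0.1276]
 [0.5093 0.306  0.1276]]
ty deg 98.21 tz [ 7.e-04  3.e-04 -1.e+00] F [ 0.36 -0.15  3.11] gap 0.017 t 9.4 j6 0.263
tcp from cam view [0.5096 0.3062 0.1276]
units [0.02 0.   0.08]
```

View pics/w4.png

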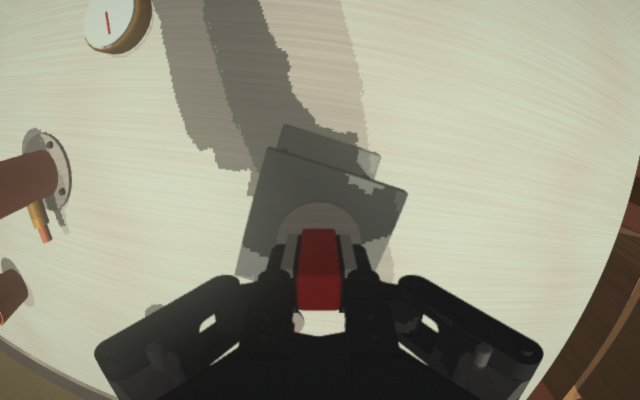

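```bash
python3 -m pendant '[[[0,0,-0.3],0,1],[[0,0,-0.7],0,1],[[0,0,-0.9],0,1],[[0,0,-0.9],0,1],[[0,0,-0.9],0,1],[[0,0,-0.9],0,1],[[0,0,-0.9],0,1],[[0,0,-0.9],0,1],[[0,0,-0.9],0,1],[[0,0,-0.5],0,1],[[0,0,0],0,1],[[0,0,0],0,1]]'; python3 - <<'E'
from h import *
s=env.get_state();print(s["tcp_pos"],s["wrist_force"])
for c in("scene","side"):
    r=env.read_camera(c);p=proj(r,c,s["tcp_pos"]-[0,0,.06])[0].astype(int);print(c,p,proj(r,c,s["tcp_pos"]-[0,0,.115]))
    x,y=max(p[0]-40,0),max(p[1]-40,0);cv2.imwrite(f"pics/{c}5.png",cv2.resize(r["color"][y:y+80,x:x+80],None,fx=7,fy=7,interpolation=cv2.INTER_CUBIC));print(x,y)
E
```

```text
clock: 10.95
tcp_pos: [0.5088, 0.3058, 0.2826]
orientation: [-0.001, -0.072, 0.997, -0.0]
wrist_force: [-0.4, -0.1, -1.1]
finger_gap: 0.017
[0.50876901 0.30582039 0.28261425] [-0.37252856 -0.07930208 -1.08447501]
scene [488 226] [[478.93865722 251.06173519]]
448 186
side [276  92] [[278.31816717 108.15564608]]
236 52
```

View pics/scene5.png

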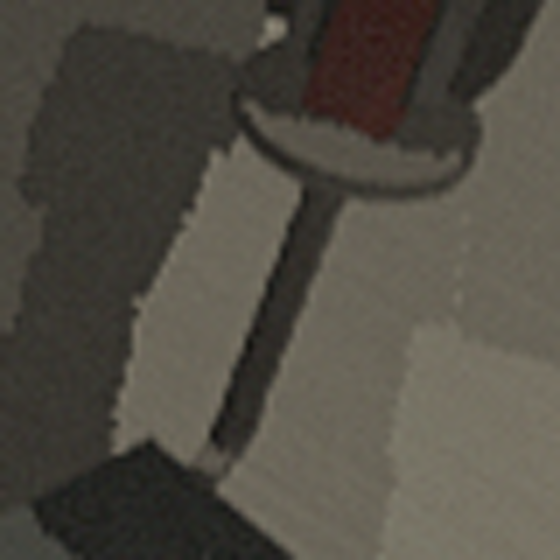

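View pics/side5.png

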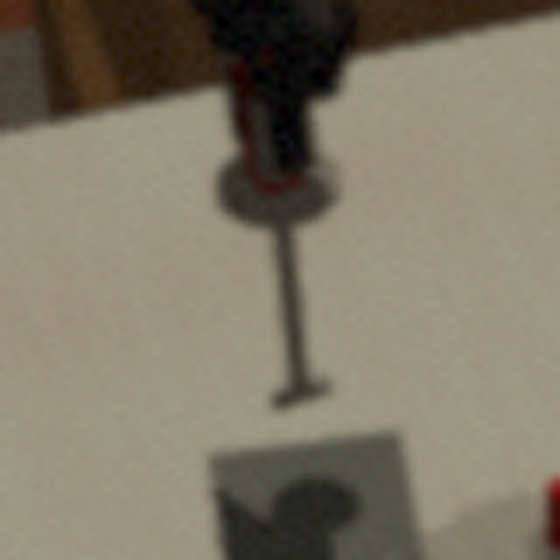

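```bash
python3 - <<'E'
from h import *
s=env.get_state();b=s["tcp_pos"]-[0,0,.1126]
for c,x,y in(("scene",448,186),("side",236,52)):
    r=env.read_camera(c)
    for a in(8,98):
        d=np.r_[np.cos(np.radians(a)),np.sin(np.radians(a)),0]*.012
        print(c,a,((proj(r,c,[b-d,b+d])-[x,y])*7).round())
    if c=="side":
        P=[atz(r,c,(np.array(p)/7+[x,y]),b[2]) for p in((273,402),(328,387))];print(P,s["tcp_pos"])
r=env.read_camera("wrist");cv2.imwrite("pics/w5.png",r["color"])
s=env.get_state();L=[]
c={k:env.read_camera(k) for k in("scene","side")}
for k in c:
    im=c[k]["color"];x,y=(295,155) if k=="scene" else (295,180)
    cv2.imwrite(f"pics/{k}h.png",cv2.resize(im[y:y+90,x:x+70],None,fx=6.5,fy=6.5,interpolation=cv2.INTER_CUBIC))
E
```

```text
scene 8 [[242. 418.]
 [196. 479.]]
scene 98 [[168. 422.]
 [271. 475.]]
side 8 [[267. 398.]
 [324. 379.]]
side 98 [[308. 407.]
 [283. 371.]]
[array([0.49823148, 0.3012238 , 0.16984193]), array([0.52093083, 0.30241746, 0.16984193])] [0.50868978 0.3057703  0.28244193]
```

View pics/w5.png

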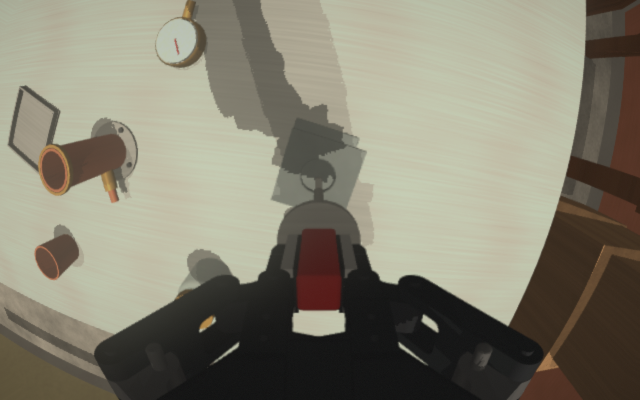

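View pics/sceneh.png

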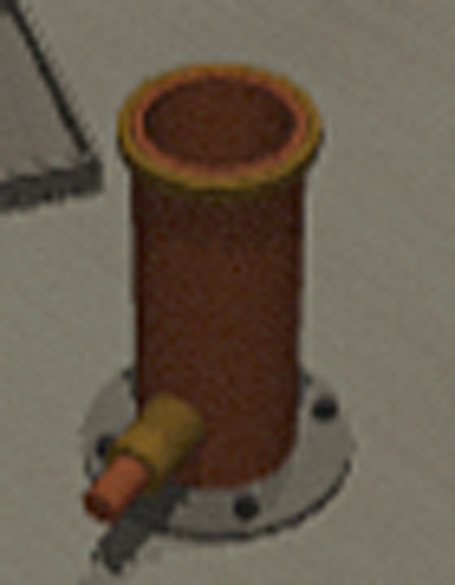

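View pics/sideh.png

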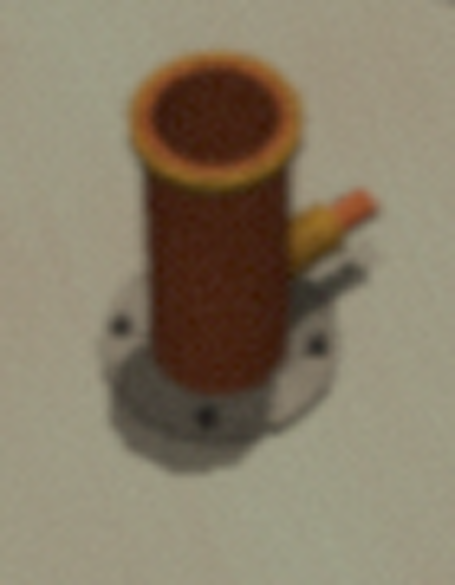

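```bash
python3 -m pendant '[[[0,-0.9,-0.2],0,1],[[-0.05,-1,-0.2],0,1],[[-0.05,-1,-0.2],0,1],[[-0.05,-1,-0.2],0,1],[[-0.05,-1,-0.1],0,1],[[-0.05,-1,0],0,1],[[-0.05,-1,0],0,1],[[-0.05,-1,0],0,1],[[-0.05,-1,0],0,1],[[-0.05,-1,0],0,1],[[0,-0.5,0],0,1],[[0,0,0],0,1]]'; python3 st.py .535 -.02 .3 w6
python3 - <<'E'
from h import *
r={c:env.read_camera(c) for c in("scene","side")}
for c,uv in(("scene",(328.8,173.6)),("side",(328,197.7))): print(c,atz(r[c],c,uv,.145))
print(tri([ray(r["scene"],"scene",(328.8,173.6)),ray(r["side"],"side",(328,197.7))]))
E
```

```text
clock: 12.8
tcp_pos: [0.5478, 0.1007, 0.3012]
orientation: [-0.0, -0.071, 0.997, 0.0]
wrist_force: [-0.0, -0.1, -1.5]
finger_gap: 0.017
[[0.5477 0.1012 0.3013]
 [0.5476 0.1016 0.3013]]
ty deg 98.21 tz [-0.e+00  5.e-04 -1.e+00] F [-0.32 -0.4  -1.22] gap 0.0171 t 12.9 j6 -0.104
tcp from cam view [0.5481 0.101  0.3013]
units [ 1.49 -5.92  0.06]
scene [ 0.533541   -0.02175134  0.145     ]
side [ 0.5359846  -0.02580362  0.145     ]
(array([ 0.53467454, -0.02350464,  0.14391879]), [np.float64(2.1), np.float64(2.1)])
```

View pics/w6.png

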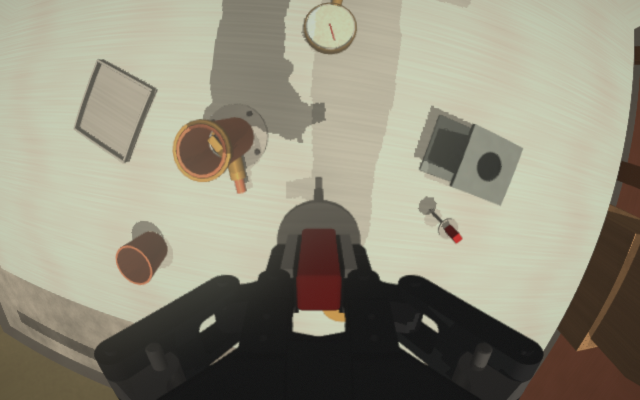

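```bash
python3 - <<'E'
from h import *
r=env.read_camera("wrist")
cv2.imwrite("pics/w6c.png",cv2.resize(r["color"][105:200,160:280],None,fx=6,fy=6,interpolation=cv2.INTER_CUBIC))
cv2.imwrite("pics/w6t.png",cv2.resize(r["color"][50:170,65:165],None,fx=5,fy=5,interpolation=cv2.INTER_CUBIC))
E
```

```text
(no output)
```

View pics/w6c.png

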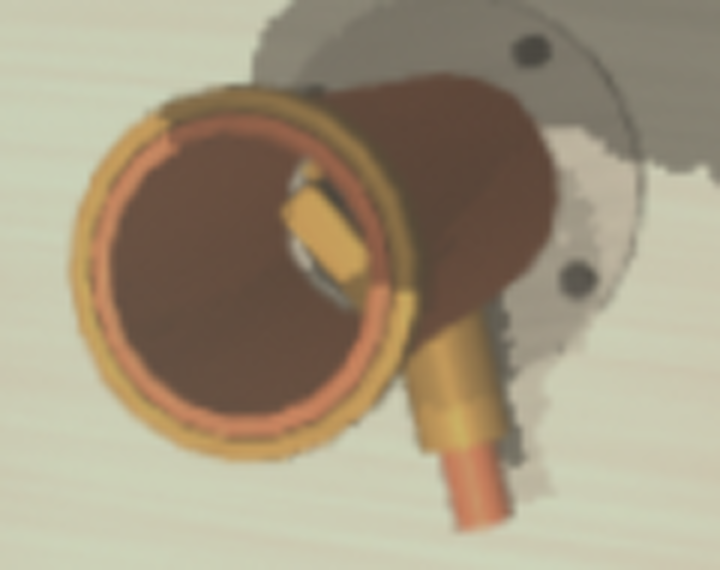

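View pics/w6t.png

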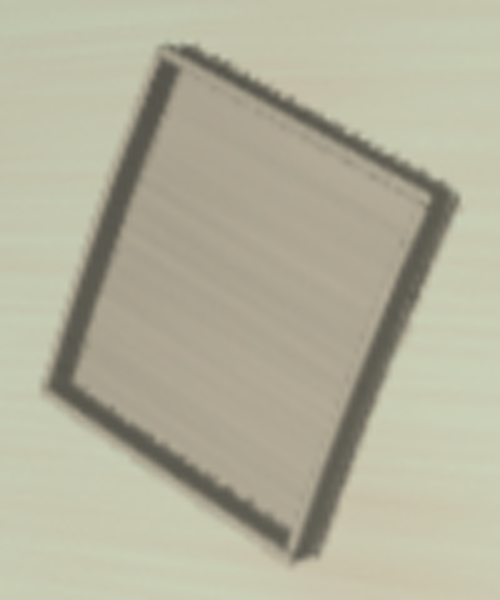

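```bash
python3 -m pendant '[[[-0.3,-0.8,0],0,1],[[-0.35,-1,0],0,1],[[-0.35,-1,0],0,1],[[-0.35,-1,0],0,1],[[-0.35,-1,0],0,1],[[-0.35,-0.9,0],0,1],[[0,-0.37,0],0,1],[[0,0,0],0,1],[[0,0,0],0,1]]'; python3 st.py .535 -.022 .3 w7
python3 - <<'E'
from h import *
r=env.read_camera("wrist");im=r["color"];p=proj(r,"wrist",[.534,-.022,.145])[0];print(p)
x,y=int(p[0])-50,max(int(p[1])-50,0);print(x,y)
cv2.imwrite("pics/w7c.png",cv2.resize(im[y:y+100,x:x+100],None,fx=6,fy=6,interpolation=cv2.INTER_CUBIC))
E
```

```text
clock: 14.22
tcp_pos: [0.6053, -0.0124, 0.3015]
orientation: [-0.0, -0.072, 0.997, 0.0]
wrist_force: [-1.1, 0.5, -0.6]
finger_gap: 0.0171
[[ 0.6053 -0.0123  0.3015]
 [ 0.6053 -0.0122  0.3016]]
ty deg 98.26 tz [ 2.e-04  2.e-04 -1.e+00] F [ 0.06  0.02 -1.06] gap 0.0172 t 14.325 j6 -0.297
tcp from cam view [ 0.6056 -0.0122  0.3015]
units [3.55 0.02 0.08]
[318.41920003 105.68852229]
268 55
```

View pics/w7.png

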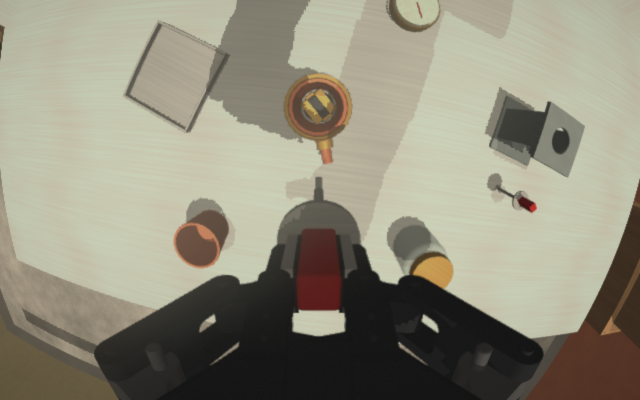

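View pics/w7c.png

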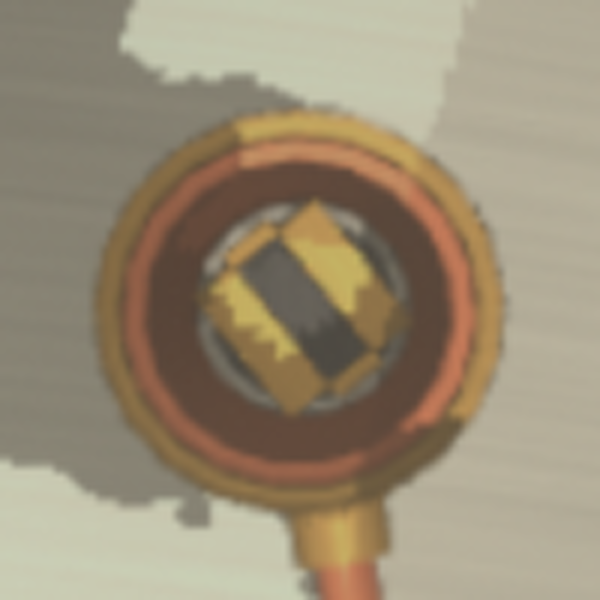

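```bash
python3 - <<'E'
from h import *
r=env.read_camera("wrist");s=env.get_state()
f=lambda p,z:atz(r,"wrist",np.array(p)/6+[268,55],z)
c=[f(p,.066) for p in((242,262),(278,238),(368,355),(322,380))]
a=(c[0]+c[1])/2;b=(c[2]+c[3])/2;d=b-a
print("slot",a,b,np.linalg.norm(d),np.degrees(np.arctan2(d[1],d[0])),"centre",(a+b)/2,"w",np.linalg.norm(c[0]-c[1]))
for i,j in((0,3),(1,2)):
    d=c[j]-c[i];print(np.degrees(np.arctan2(d[1],d[0])))
print("rim centre",f((300,311),.145),"inner", f((302,311),.145))
print("port",f((350,590),.05))
print("cap corners",[f(p,.066).round(4) for p in((317,200),(408,312),(292,417),(205,298))])
print("cyl",f((305,308),.062))
print(s["tcp_pos"])
E
```

```text
slot [ 0.52456719 -0.03203179  0.066     ] [ 0.54582078 -0.01173231  0.066     ] 0.02939020048645525 43.68465978159117 centre [ 0.53519399 -0.02188205  0.066     ] w 0.008699650231239331
41.88065938664705
45.43079816767566
rim centre [ 0.53519161 -0.02229931  0.145     ] inner [ 0.53514652 -0.02198484  0.145     ]
port [ 0.59340684 -0.00327697  0.05      ]
cap corners [array([ 0.5129, -0.0222,  0.066 ]), array([ 0.5327, -0.0008,  0.066 ]), array([ 0.5574, -0.0209,  0.066 ]), array([ 0.5357, -0.0416,  0.066 ])]
cyl [ 0.53501536 -0.02142063  0.062     ]
[ 0.60543857 -0.01243031  0.3015128 ]
```

```bash
python3 - <<'E'
from h import *
r=env.read_camera("wrist");s=env.get_state();T=toolyaw(s);L=[]
V=r["view"];o=-V[:3,:3].T@V[:3,3];t=o-T@[0.07323031,0.00050347,-0.14261861]
for p in((.012,.003,.1156),(.012,-.003,.1156),(.012,.003,.1096),(.012,-.003,.1096),(.004,.004,.1096),(.023,0,.0156),(.023,0,.0106),(.0,.023,.0106),(.0,-.023,.0106)):
    print(p,(((proj(r,"wrist",t+T@np.array(p))[0]-[270,160])*6).round()))
cv2.imwrite("pics/w8c.png",cv2.resize(r["color"][160:260,270:370],None,fx=6,fy=6,interpolation=cv2.INTER_CUBIC))
print(rel(s,[.5352,-.0218,.3015]))
E
```

```text
(0.012, 0.003, 0.1156) [309. 102.]
(0.012, -0.003, 0.1156) [267. 102.]
(0.012, 0.003, 0.1096) [309. 111.]
(0.012, -0.003, 0.1096) [266. 111.]
(0.004, 0.004, 0.1096) [316. 167.]
(0.023, 0, 0.0156) [286. 240.]
(0.023, 0, 0.0106) [286. 258.]
(0.0, 0.023, 0.0106) [538. 495.]
(0.0, -0.023, 0.0106) [ 35. 496.]
[ 3.54396345e+00  4.23786594e-02 -1.73459417e-03]
```

View pics/w8c.png

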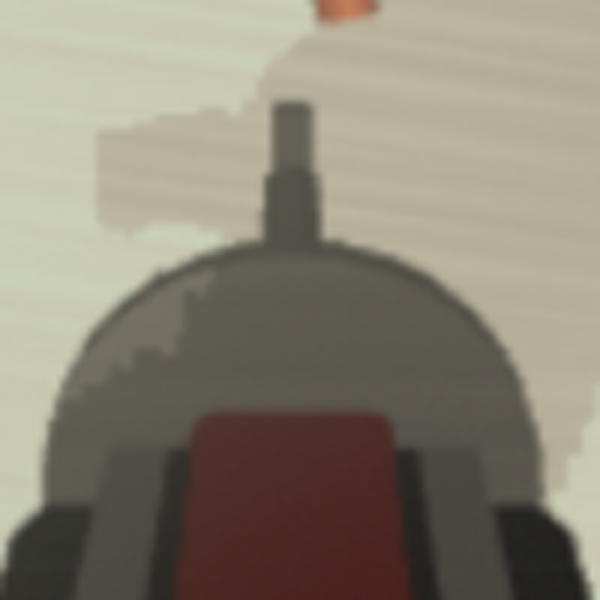

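```bash
python3 -m pendant '[[[0.8,0,0],0,1],[[0.9,0,0],0,1],[[0.9,0,0],0,1],[[0.94,0,0],0,1],[[0,0,0],-1,1],[[0,0,0],-1,1],[[0,0,0],-1,1],[[0,0,0],-1,1],[[0,0,0],-1,1],[[0,0,0],-1,1],[[0,0,0],0,1],[[0,0,0],0,1]]'; python3 st.py .5352 -.0218 .1816 w9
```

```text
clock: 16.02
tcp_pos: [0.5355, -0.0229, 0.3014]
orientation: [0.0, -0.376, 0.927, -0.0]
wrist_force: [-0.2, 0.1, -0.5]
finger_gap: 0.0172
[[ 0.5355 -0.023   0.3014]
 [ 0.5355 -0.023   0.3013]]
ty deg 134.15 tz [ 1.e-04  1.e-04 -1.e+00] F [-0.11 -0.21 -1.58] gap 0.0167 t 16.125 j6 -0.963
tcp from cam view [ 0.5359 -0.0224  0.3014]
units [-0.03  0.05  5.99]
```

View pics/w9.png

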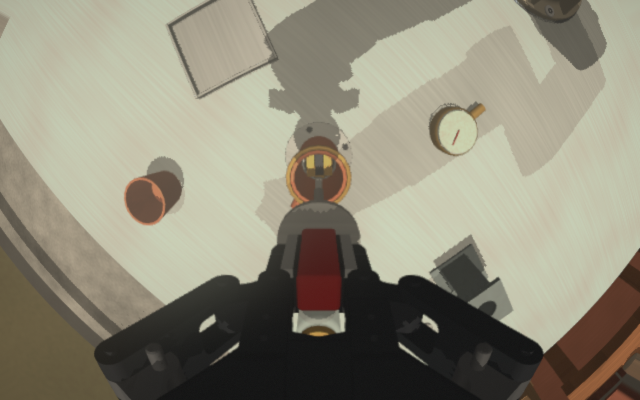

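```bash
python3 -m pendant '[[[-0.03,0.02,0.5],0,1],[[0,0,0.8],0,1],[[0,0,0.9],0,1],[[0,0,0.9],0,1],[[0,0,0.9],0,1],[[0,0,0.9],0,1],[[0,0,0.5],0,1],[[0,0,0],0,1],[[0,0,0],0,1],[[0,0,0],0,1]]'; python3 st.py .5352 -.0218 .1816 w10
```

```text
clock: 17.42
tcp_pos: [0.5362, -0.0224, 0.1941]
orientation: [0.001, -0.376, 0.927, -0.0]
wrist_force: [0.7, 0.8, -1.5]
finger_gap: 0.0172
[[ 0.5361 -0.0224  0.194 ]
 [ 0.536  -0.0224  0.1939]]
ty deg 134.21 tz [ 1.1e-03 -1.0e-04 -1.0e+00] F [ 0.58 -0.71 -1.64] gap 0.0171 t 17.525 j6 -0.963
tcp from cam view [ 0.5366 -0.0219  0.1941]
units [0.01 0.05 0.62]
```

```bash
python3 - <<'E'
import cv2
im=cv2.imread("pics/w10.png");cv2.imwrite("pics/w10c.png",cv2.resize(im[140:260,250:390],None,fx=5,fy=5,interpolation=cv2.INTER_CUBIC))
E
```

```text
(no output)
```

View pics/w10c.png

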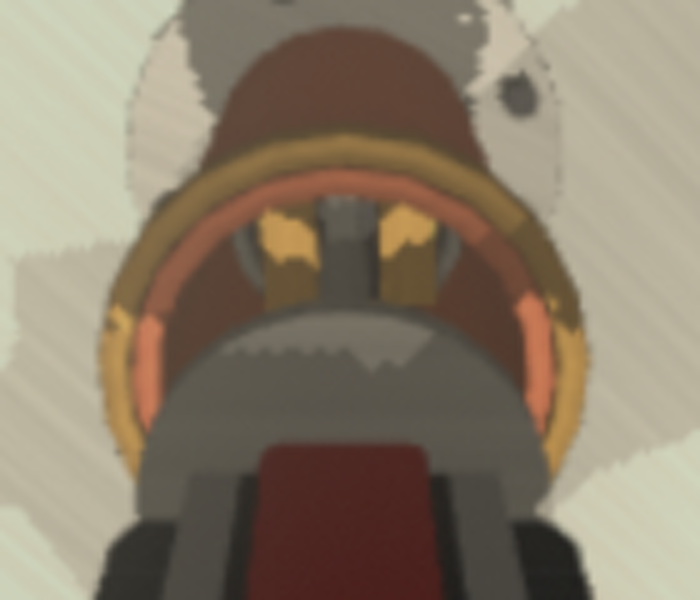

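```bash
python3 -m pendant '[[[0,0,0.3],0,1],[[0,0,0.25],0,1],[[0,0,0.1],0,1],[[0,0,0.1],0,1],[[0,0,0.1],0,1],[[0,0,0],0,1],[[0,0,0],0,1]]'; python3 st.py .5352 -.0218 .1656
```

```text
clock: 18.45
tcp_pos: [0.5357, -0.0224, 0.1764]
orientation: [0.0, -0.376, 0.927, -0.0]
wrist_force: [-1.0, -0.4, -1.6]
finger_gap: 0.0171
[[ 0.5357 -0.0224  0.1764]
 [ 0.5357 -0.0224  0.1764]]
ty deg 134.2 tz [ 3.e-04  0.e+00 -1.e+00] F [-0.26 -0.26 -2.35] gap 0.0174 t 18.55 j6 -0.963
tcp from cam view [ 0.5362 -0.0218  0.1764]
units [-0.    0.04  0.54]
```

```bash
python3 -m pendant '[[[0,0,0.15],0,1],[[0,0,0.15],0,1],[[0,0,0.15],0,1],[[0,0,0.1],0,1],[[0,0,0],0,1],[[0,0,0],0,1]]'; python3 st.py .5352 -.0218 .1656
```

```text
clock: 19.35
tcp_pos: [0.5357, -0.0224, 0.1654]
orientation: [0.0, -0.376, 0.927, -0.0]
wrist_force: [-0.2, 0.4, -1.1]
finger_gap: 0.0167
[[ 0.5357 -0.0223  0.1654]
 [ 0.5357 -0.0224  0.1654]]
ty deg 134.21 tz [ 3.e-04  1.e-04 -1.e+00] F [-0.1  -0.25 -1.22] gap 0.0171 t 19.45 j6 -0.963
tcp from cam view [ 0.5362 -0.0218  0.1654]
units [ 0.    0.04 -0.01]
```

```bash
python3 -m pendant '[[[0,0,0],0.7,1],[[0,0,0],0.8,1],[[0,0,0],0.8,1],[[0,0,0],0.8,1],[[0,0,0],0.8,1],[[0,0,0],0.8,1],[[0,0,0],0.8,1],[[0,0,0],0.8,1],[[0,0,0],0.8,1],[[0,0,0],0.8,1]]';python3 -m pendant '[[[0,0,0],1,1],[[0,0,0],1,1],[[0,0,0],1,1],[[0,0,0],1,1],[[0,0,0],1,1],[[0,0,0],1,1],[[0,0,0],1,1],[[0,0,0],0.1,1],[[0,0,0],0,1],[[0,0,0],0,1]]'; python3 st.py .5352 -.0218 .1656 w11; python3 - <<'E'
import cv2
im=cv2.imread("pics/w11.png");cv2.imwrite("pics/w11c.png",cv2.resize(im[140:260,250:390],None,fx=5,fy=5,interpolation=cv2.INTER_CUBIC))
E
```

```text
clock: 20.75
tcp_pos: [0.5357, -0.0224, 0.1654]
orientation: [0.0, 0.029, 1.0, 0.0]
wrist_force: [-0.2, -0.2, -0.8]
finger_gap: 0.0173
clock: 22.0
tcp_pos: [0.5357, -0.0223, 0.1653]
orientation: [0.0, 0.389, 0.921, 0.0]
wrist_force: [0.1, -0.4, -0.9]
finger_gap: 0.0172
[[ 0.5357 -0.0223  0.1653]
 [ 0.5357 -0.0223  0.1653]]
ty deg 44.24 tz [ 1.e-04  1.e-04 -1.e+00] F [-0.05 -0.72 -0.8 ] gap 0.017 t 22.1 j6 0.607
tcp from cam view [ 0.5354 -0.0224  0.1653]
units [ 0.04  0.   -0.01]
```

View pics/w11c.png

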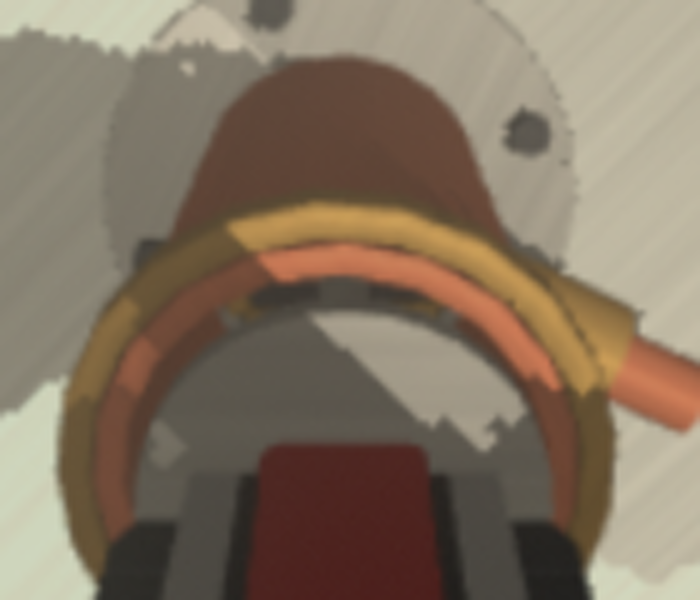

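```bash
python3 -m pendant '[[[0,0,-0.2],0,1],[[0,0,-0.2],0,1],[[0,0,-0.2],0,1],[[0,0,-0.2],0,1],[[0,0,-0.2],0,1],[[0,0,0],0,1],[[0,0,0],0,1]]'; python3 st.py .5352 -.0218 .32
```

```text
clock: 23.02
tcp_pos: [0.5356, -0.0223, 0.1852]
orientation: [-0.0, 0.389, 0.921, 0.0]
wrist_force: [0.7, 0.1, -4.2]
finger_gap: 0.0171
[[ 0.5356 -0.0223  0.1851]
 [ 0.5355 -0.0223  0.1851]]
ty deg 44.21 tz [-4.e-04  1.e-04 -1.e+00] F [ 0.62  0.61 -3.15] gap 0.0175 t 23.125 j6 0.608
tcp from cam view [ 0.5353 -0.0224  0.1852]
units [ 0.03  0.   -6.74]
```

```bash
python3 -m pendant '[[[0,0,-0.3],0,1],[[0,0,-0.5],0,1],[[0,0,-0.6],0,1],[[0,0,-0.6],0,1],[[0,0,-0.6],0,1],[[0,0,-0.6],0,1],[[0,0,-0.6],0,1],[[0,0,-0.6],0,1],[[0,0,-0.6],0,1],[[0,0,-0.6],0,1],[[0,0,-0.6],0,1],[[0,0,-0.3],0,1]]';python3 -m pendant '[[[0,0,0],0,1],[[0,0,0],0,1],[[0,0,0],0,1]]'; python3 st.py .5352 -.0218 .31 w12; python3 - <<'E'
from h import *
s=env.get_state()
for c in("scene","side"):
    r=env.read_camera(c);p=proj(r,c,s["tcp_pos"]-[0,0,.12])[0].astype(int);x,y=p-40
    y=max(y,0);print(c,x,y);cv2.imwrite(f"pics/{c}12.png",cv2.resize(r["color"][y:y+80,x:x+80],None,fx=7,fy=7,interpolation=cv2.INTER_CUBIC))
    if c=="scene": sc=r
    # tray corners
E
```

```text
clock: 24.68
tcp_pos: [0.5359, -0.0224, 0.3163]
orientation: [0.001, 0.389, 0.921, 0.0]
wrist_force: [0.0, -0.4, -4.6]
finger_gap: 0.0172
clock: 25.05
tcp_pos: [0.5354, -0.0223, 0.3148]
orientation: [-0.0, 0.389, 0.921, -0.0]
wrist_force: [0.1, 1.3, -3.8]
finger_gap: 0.0177
[[ 0.5354 -0.0223  0.3148]
 [ 0.5354 -0.0223  0.3149]]
ty deg 44.21 tz [-7.e-04  2.e-04 -1.e+00] F [-0.34 -0.19 -4.05] gap 0.0172 t 25.15 j6 0.608
tcp from cam view [ 0.5352 -0.0223  0.3148]
units [0.03 0.01 0.24]
scene 288 113
side 287 142
```

View pics/w12.png

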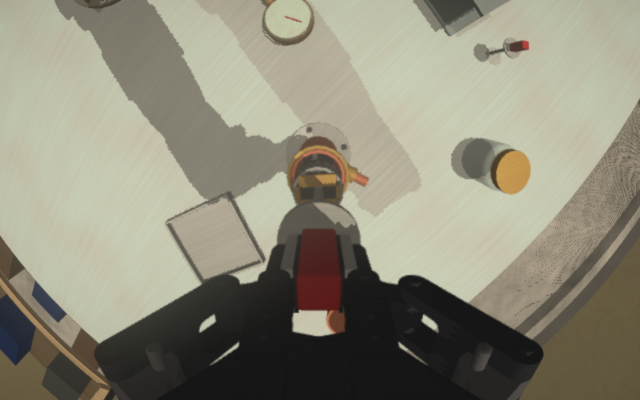

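View pics/scene12.png

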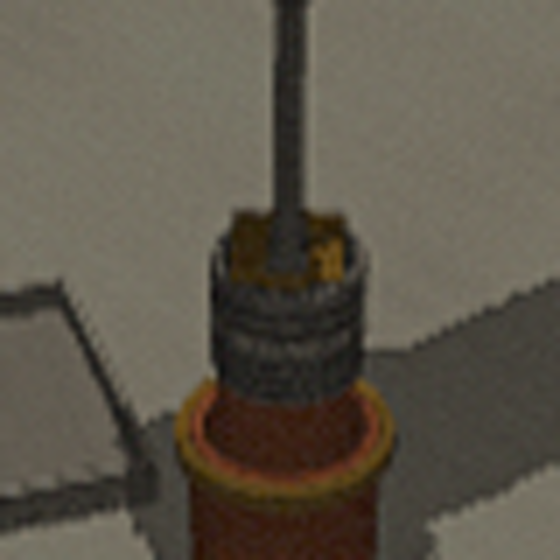

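View pics/side12.png

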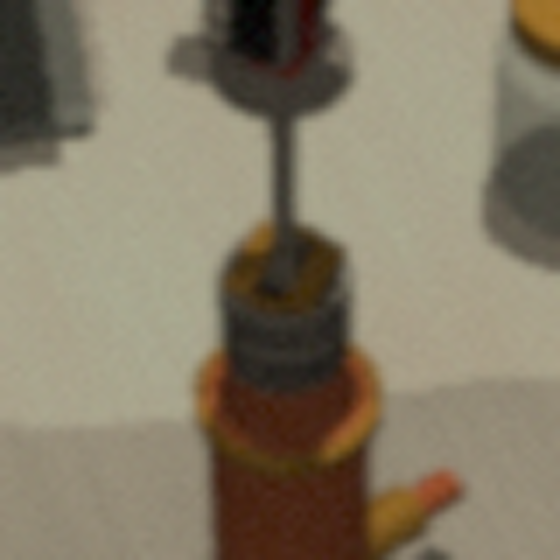

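```bash
python3 - <<'E'
from h import *
r=env.read_camera("wrist");s=env.get_state()
P=np.array([atz(r,"wrist",p,.018) for p in((167,222),(228,192),(264,262),(205,283))]);print(P.round(3),P.mean(0))
print(s["tcp_pos"],rel(s,[.51,-.245,.3148]).round(2))
E
```

```text
[[ 0.428 -0.274  0.018]
 [ 0.474 -0.157  0.018]
 [ 0.592 -0.208  0.018]
 [ 0.546 -0.32   0.018]] [ 0.50997432 -0.23968817  0.018     ]
[ 0.53559454 -0.02232707  0.31518878] [-7.09 -8.68  0.02]
```

```bash
python3 -m pendant '[[[-0.15,-0.2,0],0,1],[[-0.3,-0.4,0],0,1],[[-0.45,-0.55,0],0,1],[[-0.5,-0.6,0],0,1],[[-0.5,-0.6,0],0,1],[[-0.5,-0.6,0],0,1],[[-0.5,-0.6,0],0,1],[[-0.5,-0.6,0],0,1],[[-0.5,-0.6,0],0,1],[[-0.5,-0.6,0],0,1],[[-0.5,-0.6,0],0,1],[[-0.5,-0.6,0],0,1]]';python3 -m pendant '[[[-0.5,-0.6,0],0,1],[[-0.5,-0.6,0],0,1],[[-0.5,-0.6,0],0,1],[[-0.3,-0.4,0],0,1],[[-0.2,-0.2,0],0,1],[[0,0,0],0,1],[[0,0,0],0,1],[[0,0,0],0,1]]'; python3 st.py .51 -.24 .165 w13
```

```text
clock: 26.85
tcp_pos: [0.5169, -0.1921, 0.3153]
orientation: [0.0, 0.389, 0.921, 0.0]
wrist_force: [0.7, 0.1, -3.2]
finger_gap: 0.0171
clock: 27.85
tcp_pos: [0.5106, -0.2528, 0.3154]
orientation: [0.0, 0.389, 0.921, 0.0]
wrist_force: [-0.2, 1.1, -3.8]
finger_gap: 0.0169
[[ 0.5106 -0.2528  0.3154]
 [ 0.5106 -0.2529  0.3154]]
ty deg 44.23 tz [ 2.e-04  1.e-04 -1.e+00] F [-0.51  0.5  -4.96] gap 0.0174 t 27.95 j6 0.198
tcp from cam view [ 0.5103 -0.2528  0.3154]
units [0.48 0.43 7.52]
```

View pics/w13.png

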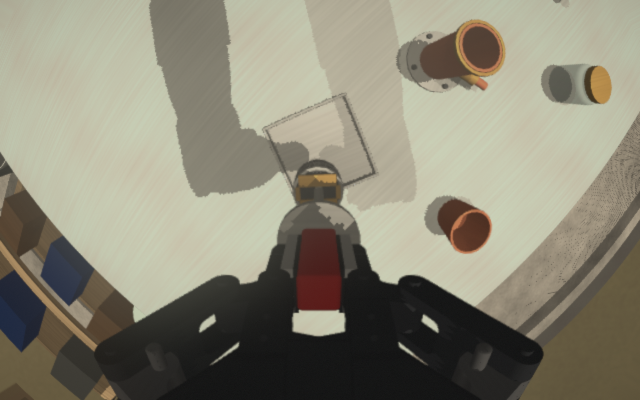

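```bash
python3 -m pendant '[[[0.24,0.22,0.2],0,1],[[0.24,0.21,0.5],0,1],[[0,0,0.7],0,1],[[0,0,0.8],0,1],[[0,0,0.8],0,1],[[0,0,0.8],0,1],[[0,0,0.8],0,1],[[0,0,0.8],0,1],[[0,0,0.6],0,1],[[0,0,0.4],0,1],[[0,0,0],0,1],[[0,0,0],0,1]]'; python3 st.py .51 -.24 .1516 w14
```

```text
clock: 29.5
tcp_pos: [0.5103, -0.2406, 0.1878]
orientation: [0.001, 0.389, 0.921, -0.0]
wrist_force: [-0.4, 0.4, -4.0]
finger_gap: 0.017
[[ 0.5104 -0.2406  0.188 ]
 [ 0.5104 -0.2406  0.188 ]]
ty deg 44.21 tz [ 1.2e-03 -6.0e-04 -1.0e+00] F [-0.04  0.52 -3.42] gap 0.0171 t 29.6 j6 0.216
tcp from cam view [ 0.5101 -0.2406  0.1879]
units [0.04 0.01 1.82]
```

View pics/w14.png

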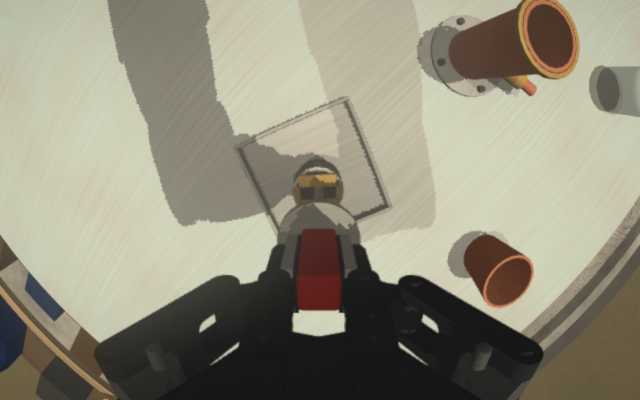

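```bash
python3 -m pendant '[[[0,0,0.35],0,1],[[0,0,0.35],0,1],[[0,0,0.35],0,1],[[0,0,0.3],0,1],[[0,0,0.1],0,1],[[0,0,0.08],0,1],[[0,0,0.08],0,1],[[0,0,0.08],0,1],[[0,0,0],0,1],[[0,0,0],0,1]]'; python3 st.py .51 -.24 .1456
```

```text
clock: 30.9
tcp_pos: [0.5101, -0.2404, 0.1536]
orientation: [0.0, 0.389, 0.921, 0.0]
wrist_force: [0.0, 0.2, -4.3]
finger_gap: 0.0168
[[ 0.5101 -0.2404  0.1536]
 [ 0.5101 -0.2404  0.1536]]
ty deg 44.2 tz [ 2.e-04  0.e+00 -1.e+00] F [ 0.53 -0.98 -4.66] gap 0.0174 t 31.0 j6 0.216
tcp from cam view [ 0.5098 -0.2404  0.1536]
units [0.02 0.01 0.4 ]
```

```bash
python3 -m pendant '[[[0,0,0.07],0,1],[[0,0,0.07],0,1],[[0,0,0.07],0,1],[[0,0,0.07],0,1],[[0,0,0.07],0,1],[[0,0,0.05],0,1],[[0,0,0],0,1],[[0,0,0],0,1]]'; python3 st.py .51 -.24 .1456 w15; python3 - <<'E'
from h import *
s=env.get_state()
for c in("scene","side"):
    r=env.read_camera(c);p=proj(r,c,s["tcp_pos"]-[0,0,.12])[0].astype(int);x,y=p-40
    y=max(y,0);print(c,x,y);cv2.imwrite(f"pics/{c}15.png",cv2.resize(r["color"][y:y+80,x:x+80],None,fx=7,fy=7,interpolation=cv2.INTER_CUBIC))
E
```

```text
clock: 32.05
tcp_pos: [0.51, -0.2404, 0.1455]
orientation: [0.0, 0.389, 0.921, 0.0]
wrist_force: [-0.3, 0.2, -0.5]
finger_gap: 0.0171
[[ 0.51   -0.2404  0.1455]
 [ 0.5101 -0.2404  0.1455]]
ty deg 44.21 tz [ 2.e-04  0.e+00 -1.e+00] F [ 0.11  0.32 -1.18] gap 0.0171 t 32.15 j6 0.216
tcp from cam view [ 0.5098 -0.2404  0.1455]
units [ 0.02  0.01 -0.  ]
scene 240 128
side 308 260
```

View pics/scene15.png

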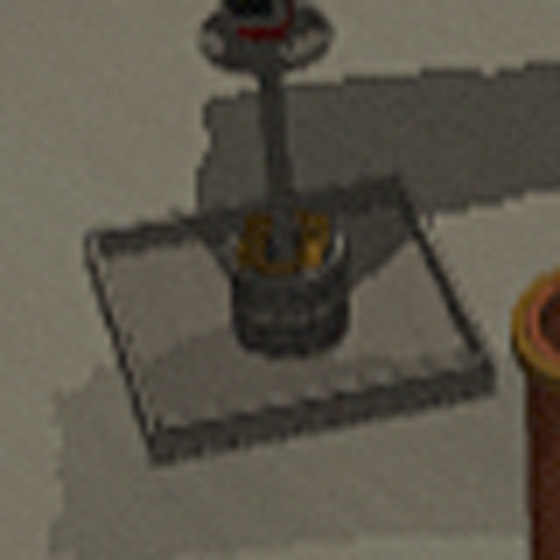

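View pics/side15.png

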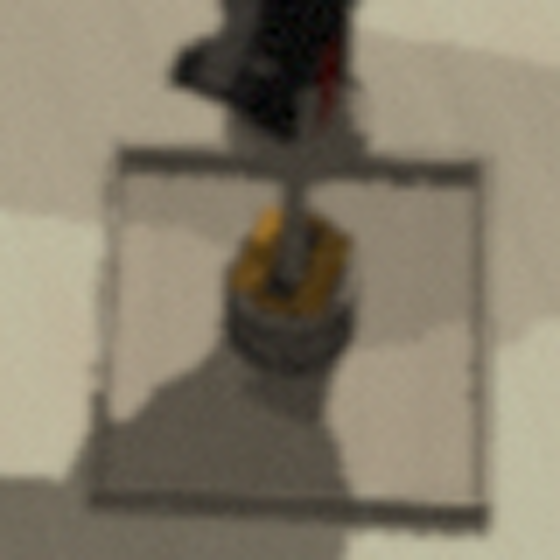

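```bash
python3 - <<'E'
import cv2
for n in("w14","w15"):
    im=cv2.imread(f"pics/{n}.png");cv2.imwrite(f"pics/{n}c.png",cv2.resize(im[140:260,250:390],None,fx=5,fy=5,interpolation=cv2.INTER_CUBIC))
E
```

```text
(no output)
```

View pics/w14c.png

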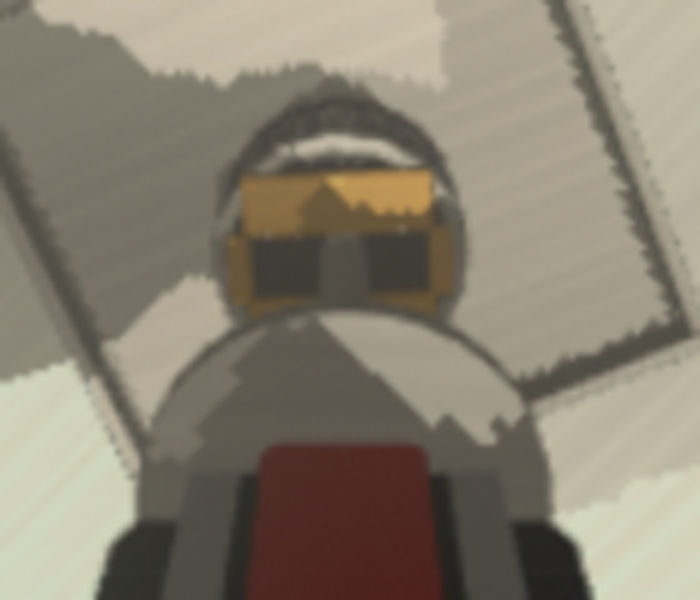

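View pics/w15c.png

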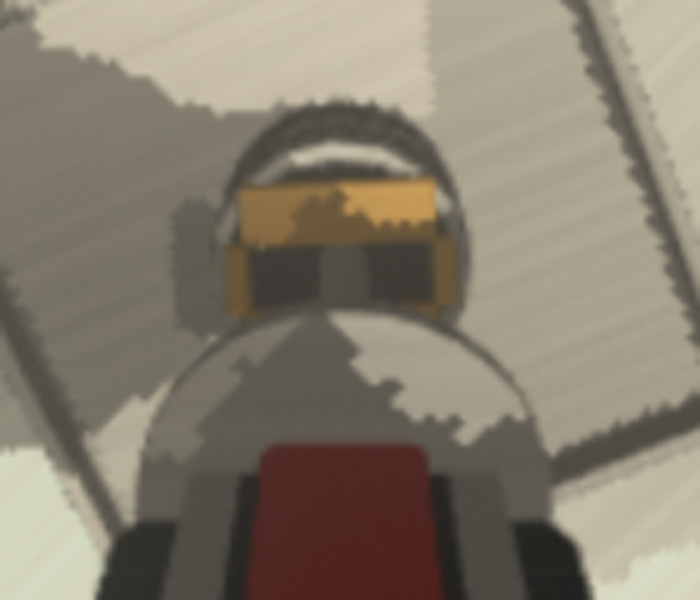

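```bash
python3 -m pendant '[[[0,0,0],-0.7,1],[[0,0,0],-0.8,1],[[0,0,0],-0.8,1],[[0,0,0],-0.8,1],[[0,0,0],-0.8,1],[[0,0,0],-0.8,1],[[0,0,0],-0.8,1],[[0,0,0],-0.8,1],[[0,0,0],-0.8,1],[[0,0,0],-0.8,1]]';python3 -m pendant '[[[0,0,0],-1,1],[[0,0,0],-1,1],[[0,0,0],-1,1],[[0,0,0],-1,1],[[0,0,0],-1,1],[[0,0,0],-1,1],[[0,0,0],-1,1],[[0,0,0],-0.1,1],[[0,0,0],0,1],[[0,0,0],0,1]]'; python3 st.py .51 -.24 .1456 w16;  python3 - <<'E'
import cv2
for n in("w16",):
    im=cv2.imread(f"pics/{n}.png");cv2.imwrite(f"pics/{n}c.png",cv2.resize(im[140:260,250:390],None,fx=5,fy=5,interpolation=cv2.INTER_CUBIC))
E
```

```text
clock: 33.55
tcp_pos: [0.51, -0.2404, 0.1455]
orientation: [0.0, -0.015, 1.0, 0.0]
wrist_force: [0.4, 0.5, -1.8]
finger_gap: 0.0173
clock: 34.8
tcp_pos: [0.51, -0.2404, 0.1455]
orientation: [0.0, -0.376, 0.927, 0.0]
wrist_force: [0.5, -1.0, -2.1]
finger_gap: 0.0173
[[ 0.51   -0.2403  0.1455]
 [ 0.51   -0.2403  0.1455]]
ty deg 134.18 tz [ 0.e+00  1.e-04 -1.e+00] F [-0.28 -0.64 -1.2 ] gap 0.0174 t 34.9 j6 -1.354
tcp from cam view [ 0.5104 -0.2398  0.1455]
units [-0.01  0.01 -0.01]
```

View pics/w16c.png

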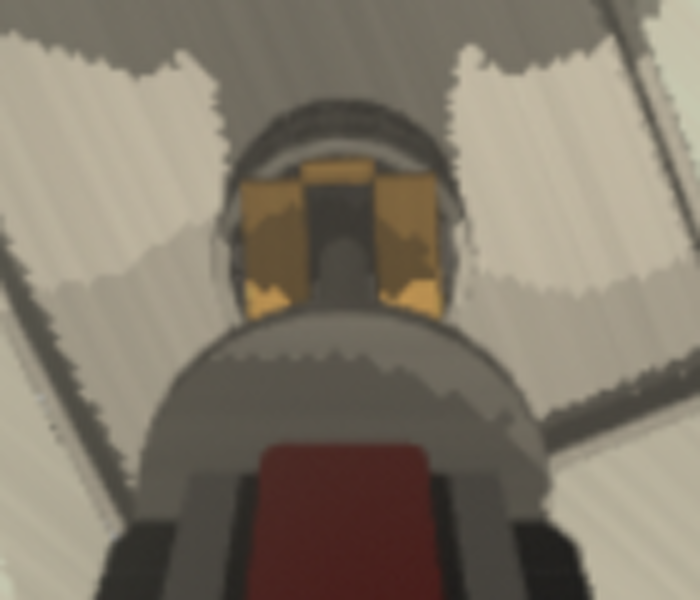

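```bash
python3 -m pendant '[[[0,-0.03,-0.15],0,1],[[0,0,-0.15],0,1],[[0,0,-0.15],0,1],[[0,0,0],0,1],[[0,0,0],0,1]]'; python3 st.py .51 -.24 .19
```

```text
clock: 35.58
tcp_pos: [0.5104, -0.2408, 0.1545]
orientation: [0.0, -0.376, 0.927, 0.0]
wrist_force: [0.4, -0.4, -1.8]
finger_gap: 0.017
[[ 0.5104 -0.2407  0.1544]
 [ 0.5104 -0.2407  0.1543]]
ty deg 134.21 tz [-1.e-04  2.e-04 -1.e+00] F [-0.91 -0.17 -1.5 ] gap 0.0175 t 35.675 j6 -1.355
tcp from cam view [ 0.5108 -0.2402  0.1545]
units [-0.01  0.04 -1.78]
```

```bash
python3 -m pendant '[[[0,0,-0.2],0,1],[[0,0,-0.2],0,1],[[0,0,-0.2],0,1],[[0,0,-0.2],0,1],[[0,0,0],0,1],[[0,0,0],0,1],[[0,0,0],0,1]]'; python3 st.py .51 -.24 .30 w17
python3 - <<'E'
from h import *
s=env.get_state()
for c in("scene","side"):
    r=env.read_camera(c);p=proj(r,c,s["tcp_pos"]-[0,0,.12])[0].astype(int);x,y=p-40
    y=max(y,0);print(c,x,y);cv2.imwrite(f"pics/{c}17.png",cv2.resize(r["color"][y:y+80,x:x+80],None,fx=7,fy=7,interpolation=cv2.INTER_CUBIC))
E
```

```text
clock: 36.6
tcp_pos: [0.5103, -0.2407, 0.1703]
orientation: [-0.0, -0.376, 0.927, 0.0]
wrist_force: [0.1, -0.2, -1.7]
finger_gap: 0.0176
[[ 0.5103 -0.2407  0.1703]
 [ 0.5103 -0.2407  0.1703]]
ty deg 134.21 tz [-3.e-04  3.e-04 -1.e+00] F [ 0.58  0.24 -1.43] gap 0.0171 t 36.7 j6 -1.355
tcp from cam view [ 0.5108 -0.2401  0.1703]
units [-0.01  0.04 -6.49]
scene 239 120
side 309 255
```

View pics/scene17.png

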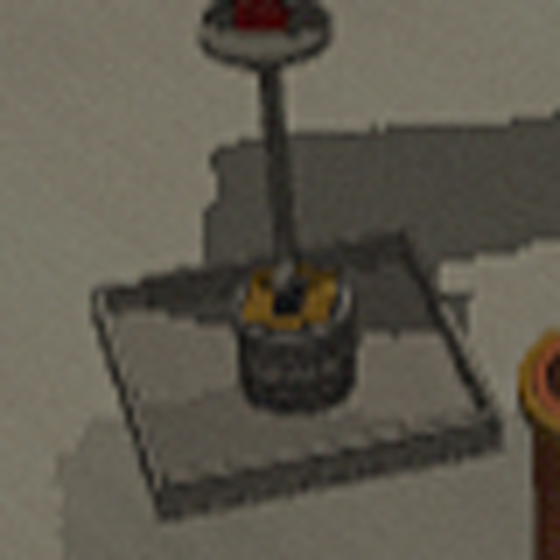

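```bash
python3 -m pendant '[[[0,0,-0.4],0,1],[[0,0,-0.8],0,1],[[0,0,-0.9],1,1],[[0,0,-0.9],1,1],[[0,0,-0.9],1,1],[[0,0,-0.9],1,1],[[0,0,-0.9],1,1],[[0,0,-0.8],1,1],[[0,0,0],0,1],[[0,0,0],0,1]]'; python3 st.py .5093 .306 .30 w18
```

```text
clock: 38.1
tcp_pos: [0.5104, -0.2408, 0.3005]
orientation: [0.0, -0.072, 0.997, -0.0]
wrist_force: [0.0, 0.5, -1.7]
finger_gap: 0.0173
[[ 0.5102 -0.2406  0.3001]
 [ 0.5101 -0.2406  0.2999]]
ty deg 98.27 tz [-9.e-04  7.e-04 -1.e+00] F [-0.53 -0.09 -1.52] gap 0.0172 t 38.2 j6 -0.727
tcp from cam view [ 0.5105 -0.2405  0.3004]
units [-3.890e+00  2.705e+01  2.000e-02]
```

View pics/w18.png

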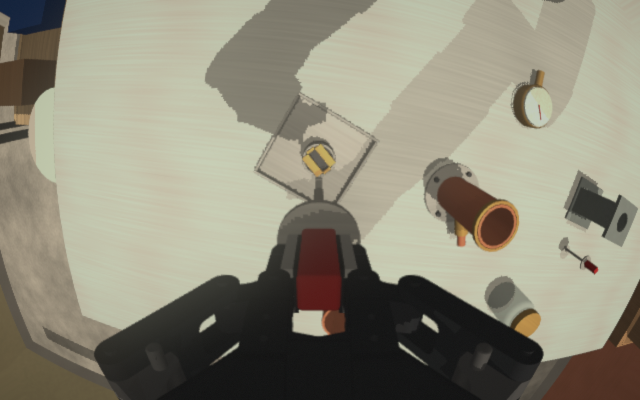

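```bash
python3 -m pendant '[[[-0.05,0.4,0],0,1],[[-0.1,0.8,0],0,1],[[-0.15,1,0],0,1],[[-0.15,1,0],0,1],[[-0.15,1,0],0,1],[[-0.15,1,0],0,1],[[-0.15,1,0],0,1],[[-0.15,1,0],0,1],[[-0.15,1,0],0,1],[[-0.15,1,0],0,1],[[-0.15,1,0],0,1],[[-0.15,1,0],0,1]]';python3 -m pendant '[[[-0.15,1,0],0,1],[[-0.15,1,0],0,1],[[-0.15,1,0],0,1],[[-0.15,1,0],0,1],[[-0.15,1,0],0,1],[[-0.15,1,0],0,1],[[-0.15,1,0],0,1],[[-0.15,1,0],0,1],[[-0.15,1,0],0,1],[[-0.1,0.6,0],0,1],[[0,0,0],0,1],[[0,0,0],0,1]]'; python3 st.py .5090 .3064 .30 w19
```

```text
clock: 39.75
tcp_pos: [0.511, -0.0131, 0.3005]
orientation: [0.0, -0.072, 0.997, 0.0]
wrist_force: [-0.1, -0.2, -1.4]
finger_gap: 0.0172
clock: 41.25
tcp_pos: [0.5124, 0.1795, 0.3005]
orientation: [-0.0, -0.071, 0.997, -0.0]
wrist_force: [0.7, 0.3, -1.1]
finger_gap: 0.0173
[[0.5124 0.1793 0.3005]
 [0.5124 0.1792 0.3005]]
ty deg 98.16 tz [ 0.e+00 -1.e-04 -1.e+00] F [-0.54  0.51 -1.7 ] gap 0.0173 t 41.35 j6 0.046
tcp from cam view [0.5127 0.1796 0.3005]
units [-0.73  6.32  0.02]
```

View pics/w19.png

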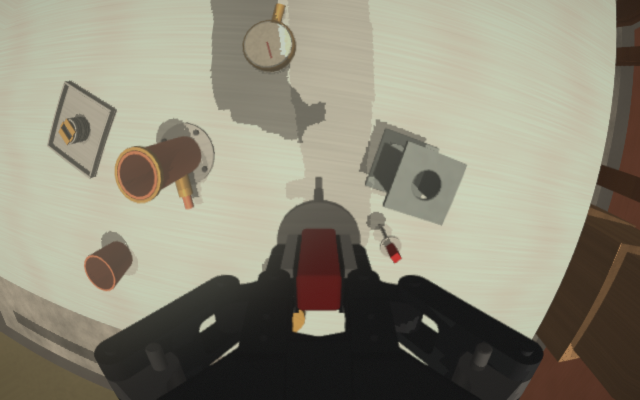

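```bash
python3 - <<'E'
from h import *
r=env.read_camera("wrist");s=env.get_state()
im=r["color"];g=cv2.cvtColor(im,cv2.COLOR_BGR2GRAY)[165:210,405:452]
m=(g<60).astype(np.uint8);n,l,st,ce=cv2.connectedComponentsWithStats(m);print(st,ce)
cv2.imwrite("pics/w19c.png",cv2.resize(im[140:230,380:480],None,fx=6,fy=6,interpolation=cv2.INTER_CUBIC))
P=np.array([atz(r,"wrist",p,.112) for p in((409.5,141),(466.5,164),(440,224),(384,197))]);print(P.round(4),P.mean(0))
print(atz(r,"wrist",(427,184),.112))
E
```

```text
[[   0    0   47   45 2098]
 [  33   17    1    1    1]
 [  32   20    3    4    8]
 [  30   25    2    2    2]
 [  21   27    3    4    5]
 [  25   26    1    1    1]] [[22.9528122  21.98331745]
 [33.         17.        ]
 [32.75       21.625     ]
 [30.5        25.5       ]
 [21.8        28.4       ]
 [25.         26.        ]]
[[0.4629 0.274  0.112 ]
 [0.4764 0.3504 0.112 ]
 [0.5543 0.335  0.112 ]
 [0.5304 0.2574 0.112 ]] [0.50601779 0.30422206 0.112     ]
[0.50788625 0.30534494 0.112     ]
```

View pics/w19c.png

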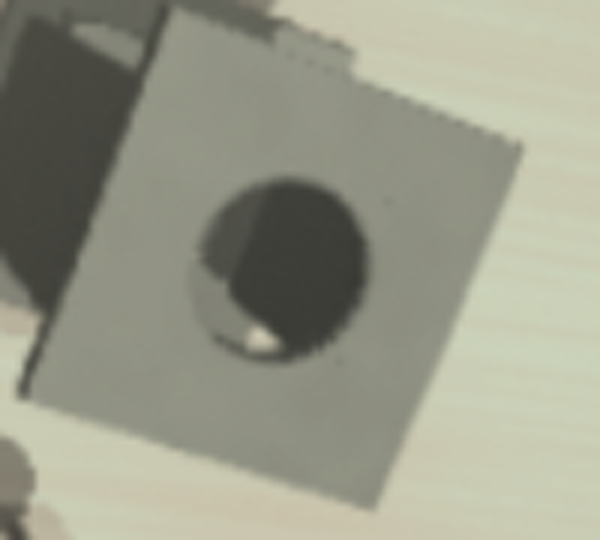

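```bash
python3 -m pendant '[[[-0.1,0.5,0],0,1],[[-0.1,0.9,0],0,1],[[-0.12,1,0],0,1],[[-0.1,1,0],0,1],[[-0.1,1,0],0,1],[[-0.1,1,0],0,1],[[-0.1,0.7,0],0,1],[[0,0.18,0],0,1],[[0,0,0],0,1],[[0,0,0],0,1],[[0,0,0],0,1]]'; python3 st.py .5088 .3056 .1276 w20;python3 - <<'E'
import cv2
for n in("w20",):
    im=cv2.imread(f"pics/{n}.png");cv2.imwrite(f"pics/{n}c.png",cv2.resize(im[100:260,230:410],None,fx=4,fy=3.7,interpolation=cv2.INTER_CUBIC))
E
```

```text
clock: 42.82
tcp_pos: [0.5089, 0.3056, 0.3007]
orientation: [0.0, -0.071, 0.997, 0.0]
wrist_force: [-0.5, -0.4, -1.5]
finger_gap: 0.0175
[[0.5089 0.3056 0.3007]
 [0.5089 0.3057 0.3007]]
ty deg 98.16 tz [ 2.e-04  1.e-04 -1.e+00] F [-0.27 -0.   -2.05] gap 0.017 t 42.925 j6 0.263
tcp from cam view [0.5092 0.3058 0.3007]
units [ 0.01 -0.    8.65]
```

View pics/w20c.png

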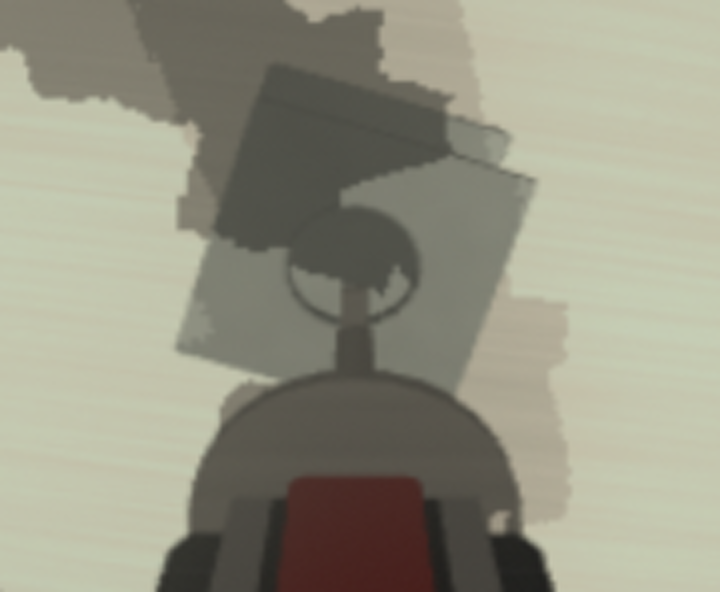

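```bash
python3 -m pendant '[[[0,0,0.4],0,1],[[0,0,0.8],0,1],[[0,0,0.8],0,1],[[0,0,0.8],0,1],[[0,0,0.9],0,1],[[0,0,0.9],0,1],[[0,0,0.9],0,1],[[0,0,0.8],0,1],[[0,0,0.6],0,1],[[0,0,0.4],0,1],[[0,0,0],0,1],[[0,0,0],0,1]]'; python3 st.py .5088 .3056 .1276 w21
```

```text
clock: 44.48
tcp_pos: [0.5091, 0.3064, 0.1551]
orientation: [0.001, -0.072, 0.997, 0.0]
wrist_force: [-0.5, -0.1, -1.3]
finger_gap: 0.0174
[[0.5092 0.3064 0.1552]
 [0.5092 0.3064 0.1552]]
ty deg 98.21 tz [ 1.2e-03  6.0e-04 -1.0e+00] F [ 0.32  0.1  -1.41] gap 0.0172 t 44.575 j6 0.263
tcp from cam view [0.5095 0.3065 0.1551]
units [ 0.03 -0.04  1.38]
```

View pics/w21.png

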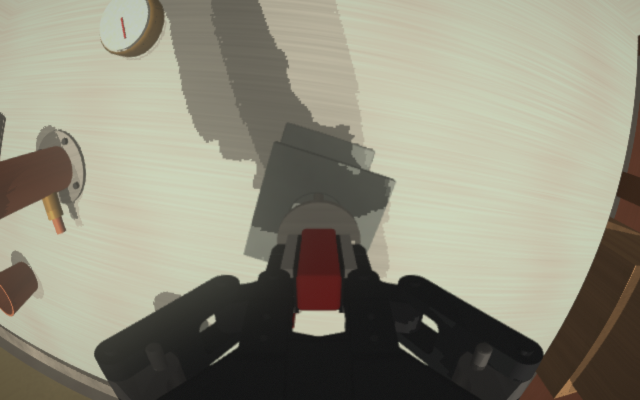

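```bash
python3 -m pendant '[[[0,0,0.25],0,1],[[0,0,0.25],0,1],[[0,0,0.25],0,1],[[0,0,0.25],0,1],[[0,0,0.2],0,1],[[0,0,0.1],0,1],[[0,0,0],0,1],[[0,0,0],0,1]]'; python3 st.py .5088 .3056 .1276 w22
```

```text
clock: 45.62
tcp_pos: [0.5089, 0.3062, 0.1287]
orientation: [0.0, -0.072, 0.997, 0.0]
wrist_force: [-0.1, -0.1, -0.6]
finger_gap: 0.0173
[[0.5089 0.3062 0.1287]
 [0.5089 0.3063 0.1288]]
ty deg 98.21 tz [ 4.e-04  3.e-04 -1.e+00] F [ 0.24  0.19 -0.84] gap 0.0173 t 45.725 j6 0.263
tcp from cam view [0.5092 0.3064 0.1287]
units [ 0.01 -0.03  0.06]
```

```bash
python3 -m pendant '[[[0,0,0.05],0,1],[[0,0,0],0,1],[[0,0,0],0,0.5],[[0,0,0],0,0],[[0,0,0],0,-1],[[0,0,0],0,-1],[[0,0,0],0,-1],[[0,0,0],0,-1],[[0,0,0],0,-1]]'; python3 st.py .5088 .3056 .1276 w23
```

```text
clock: 46.9
tcp_pos: [0.5087, 0.3062, 0.1275]
orientation: [0.0, -0.072, 0.997, 0.0]
wrist_force: [0.1, -0.4, -0.4]
finger_gap: 0.0851
[[0.5087 0.3062 0.1275]
 [0.5087 0.3062 0.1275]]
ty deg 98.21 tz [ 0.e+00  1.e-04 -1.e+00] F [-0.45 -0.64  0.36] gap 0.0853 t 47.0 j6 0.263
tcp from cam view [0.509  0.3064 0.1275]
units [ 0.   -0.03 -0.  ]
```

View pics/w23.png

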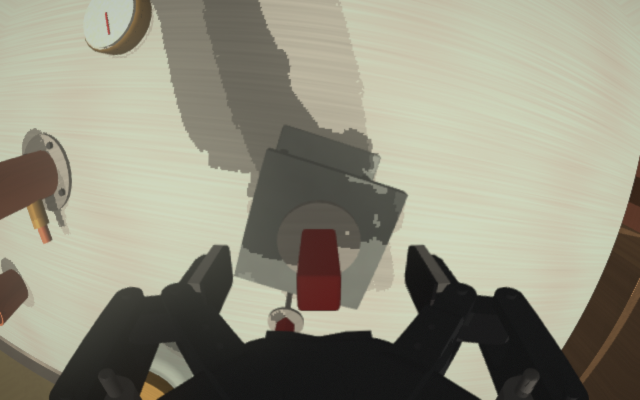

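Released, with the key hanging upright. I retreat straight up and check everything.

```bash
python3 -m pendant '[[[0,0,-0.4],0,-1],[[0,0,-0.8],0,-1],[[0,0,-0.9],0,-1],[[0,0,-0.9],0,-1],[[0,0,-0.9],0,-1],[[0,0,-0.9],0,-1],[[0,0,-0.9],0,-1],[[0,0,-0.5],0,-1],[[0,0,0],0,-1],[[0,0,0],0,-1],[[0,0,0],0,-1]]'; python3 st.py .5088 .3056 .1276 w24; python3 - <<'E'
from h import *
a=[]
for c,(x,y),n in(("scene",(420,225),100),("scene",(235,140),90),("side",(245,85),90),("side",(305,255),90)):
    r=env.read_camera(c);a.append(cv2.resize(r["color"][y:y+n,x:x+n],(290,290),interpolation=cv2.INTER_CUBIC))
cv2.imwrite("pics/fin.png",np.vstack([np.hstack(a[:2]),np.hstack(a[2:])]))
cv2.imwrite("pics/scene_end.png",env.read_camera("scene")["color"])
for t in("jar","cup","gauge"):print(t,[(round(d["p"],2),d["location"]) for d in env.boxes_of("scene",t)][:1])
E
```

```text
clock: 48.42
tcp_pos: [0.5083, 0.306, 0.2507]
orientation: [-0.001, -0.072, 0.997, -0.0]
wrist_force: [-0.8, 0.6, 0.2]
finger_gap: 0.0854
[[0.5084 0.306  0.2507]
 [0.5084 0.306  0.2509]]
ty deg 98.2 tz [-1.1e-03 -4.0e-04 -1.0e+00] F [ 0.57  0.61 -0.38] gap 0.0854 t 48.525 j6 0.263
tcp from cam view [0.5087 0.3062 0.2507]
units [-0.02 -0.02  6.16]
jar [(0.66, [313.3, 306.2])]
cup [(0.84, [213.5, 216.0])]
gauge [(0.77, [413.1, 213.3])]
```

View pics/fin.png

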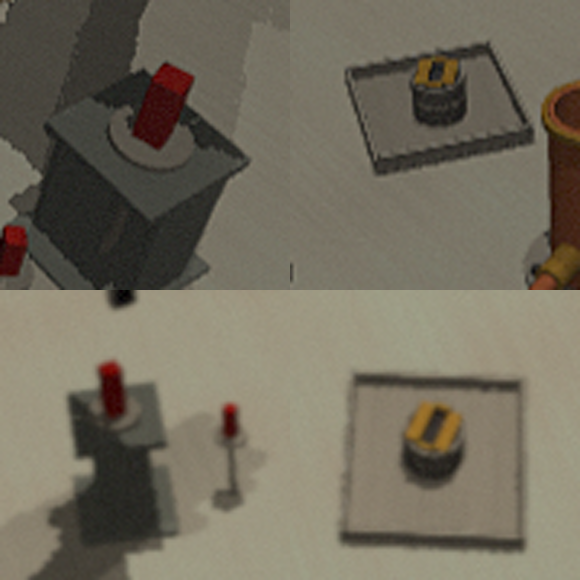

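View pics/w24.png

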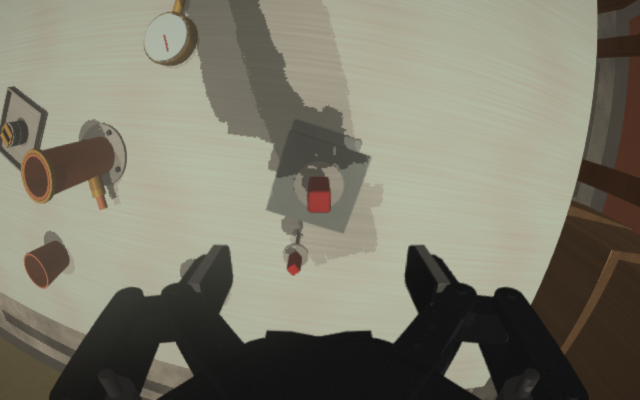

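```bash
python3 -c "
from workcell import env
env.hand_in();print(env.get_state()['clock'])"
```

```text
the job is handed in; nothing more can be done
the job is handed in; nothing more can be done
```

I carried out the whole job and handed it in at about 49 s of the 72 s allowed. The hand-in gave no verdict.

**What I did**
- I lifted the larger key from the stand. From above, the wrist camera showed the slot at about 44° to the world x axis.
- I turned the crossbar to match and lowered it through the cap. The wrist force never rose above its usual noise of about 1 N. I did not need to search for the slot by feel.
- I turned the bar a quarter and lifted. The wrist load rose by about 2 to 3 N, close to the cartridge's weight, and the underside ended about 2 cm above the pipe's mouth.
- I set the cartridge down slowly in the tray, turned the bar back and drew it out. Then I hung the key back in the stand and opened the gripper.

**Last checks**
- **Cartridge:** the pictures show it upright near the tray's centre.
- **Key:** it hangs upright with its collar on the plate. I let go at a TCP height of 127.5 mm; the grasp was at 127.6 mm.
- **Bystanders:** the jar, cup and gauge look unmoved by eye. The detector put the cup and gauge within about 2 pixels of the first picture. It first mistook the housing for the jar, so the jar has no such comparison.
- **Gripper:** it stands open, clear above the key.

**Where things disagreed or could not be checked**
- The side camera read y about 4 to 6 mm lower than the wrist and scene cameras, so I relied on those two.
- The move to the tray overshot by about 12 mm, and I corrected it before lowering.
- I could only watch contact forces through the wrist sensor, so I cannot confirm directly that every force limit was met.

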